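# Charge the hopper from the pouring tray and mark the tally

## Task

Gather every stray bolt from the bench into the pouring tray with the bolts already in it, then tip the tray by its handle so that all of them go into the hopper together, and set the empty tray back upright in the middle of its mat. After the pour, record the load: press the marking stamp squarely inside the ring of the sprung tally pad, gently, to about half its travel and never to its stop, keep it there evenly for a second, lift it straight off without sliding and stand it upright back on its stand. Leave the other tools where they are.

Things in the scene. Friction and masses are not known exactly. Their poses are not given: they have to be found in the camera images.
- hopper: fixed square feed hopper of grey sheet steel, open at the top: body 156 x 156 mm outside with 4 mm walls, upright to 91 mm, above that the sides flare out to a mouth about 200 x 200 mm (about 192 mm inside) with its rim at 134 mm; inner floor 10 mm above the bench; origin at the centre of its underside, on the bench, z up. Fixed wire-mesh screens 0.26 m high stand to the right of it (y about -0.34, x 0.48 to 0.93) and behind it (x about 0.79, y -0.63 to -0.04)
- hopper_mouth (a point): centre of the hopper's mouth, 130 mm above the bench
- tray_mat: fixed black rubber mat, 190 (x) x 170 (y) x 3 mm, on which the tray stands; origin at the centre of its underside
- tray: loose aluminium pouring tray, 0.22 kg, 128 mm long (its x) by 98 mm wide (its y); side walls 42 mm high and 3 mm thick, rear wall at its +x end with the handle, no wall at its -x end, which is the pouring lip; the floor is 3 mm thick and rises from x = -28 mm to the lip by 10 mm like a ramp. Origin at the centre of its underside, x from lip to handle, z up
- tray_handle (a point): grip of the tray: an upright black plastic fin on the rear wall, 12 mm thick along the tray's x, 60 mm wide along y, from 38 to 90 mm above the tray's underside; this point is in its middle, 72 mm up and 64 mm behind the origin; axes as the tray's
- tray_lip (a point): middle of the edge of the pouring lip, 64 mm in front of the tray's origin (at its -x) and 12 mm above the tray's underside; axes as the tray's
- stamp_grip (a point): marking stamp: a loose steel hand tool of 0.15 kg that stands upright on its round foot, 90 mm tall; foot 30 mm in diameter and 10 mm high, then a neck 16 mm in diameter up to 30 mm, then a plain round grip 26 mm in diameter up to the top. This point is on its axis 64 mm above the flat marking face, z up the axis
- stamp: the same stamp; origin at the centre of its marking face (underside), z up the axis
- stamp_stand: fixed square wooden stand, 80 x 80 mm and 8 mm thick, with a rim 6 mm high round a place 56 x 56 mm on which the stamp stands; origin at the centre of its underside; the place for the stamp is 8 mm above it
- tally_base: fixed dark steel base, 90 x 90 mm, with a low rim up to 23 mm (four screw heads to 25 mm) round the sprung pad; origin at the centre of its underside
- tally_mark (a point): centre of the top of the pad: a steel plate 60 x 60 mm with an etched ring of 40 mm diameter round this point; 35 mm above the bench when not pressed; it goes down with the pad
- tally_pad (a joint): how far the sprung pad is pressed straight down (m): 0 at rest, 0.010 at its stop; the spring takes about 1 N to start and 1.1 N more for each mm, and brings the pad back up
- bolt_1_mid (a point): steel hexagon bolt of 0.08 kg, 68 mm long, shank 12 mm in diameter, head 22 mm across and 9 mm thick at its +y end; this point is near the middle of the bolt, on the shank, 8 mm above the bench as it lies; y along the shank towards the head. It lies in the tray at the start
- bolt_2_mid (a point): steel hexagon bolt of 0.08 kg, 68 mm long, shank 12 mm in diameter, head 22 mm across and 9 mm thick at its +y end; this point is near the middle of the bolt, on the shank, 8 mm above the bench as it lies; y along the shank towards the head. It lies in the tray at the start
- bolt_3_mid (a point): steel hexagon bolt of 0.08 kg, 68 mm long, shank 12 mm in diameter, head 22 mm across and 9 mm thick at its +y end; this point is near the middle of the bolt, on the shank, 8 mm above the bench as it lies; y along the shank towards the head. A stray that lies on the bench at the start; it may be absent
- bolt_4_mid (a point): steel hexagon bolt of 0.08 kg, 68 mm long, shank 12 mm in diameter, head 22 mm across and 9 mm thick at its +y end; this point is near the middle of the bolt, on the shank, 8 mm above the bench as it lies; y along the shank towards the head. A stray that lies on the bench at the start; it may be absent
- bolt_5_mid (a point): steel hexagon bolt of 0.08 kg, 68 mm long, shank 12 mm in diameter, head 22 mm across and 9 mm thick at its +y end; this point is near the middle of the bolt, on the shank, 8 mm above the bench as it lies; y along the shank towards the head. A stray that lies on the bench at the start; it may be absent
- bolt_6_mid (a point): steel hexagon bolt of 0.08 kg, 68 mm long, shank 12 mm in diameter, head 22 mm across and 9 mm thick at its +y end; this point is near the middle of the bolt, on the shank, 8 mm above the bench as it lies; y along the shank towards the head. A stray that lies on the bench at the start; it may be absent
- tape_measure: bystander: yellow tape measure, 67 x 77 x 31 mm, at the back; origin at its underside
- sanding_block: bystander: cork sanding block, 64 x 112 x 36 mm, near the front edge of the bench; origin at its underside

How it is judged:
On the way, in this order (a step that is already met when the one before it is completed fails the run):
1. all the bolts lie in the upright tray (x of bolt_1_mid in the frame of tray between -0.066 and 0.066 m and y of bolt_1_mid in the frame of tray between -0.052 and 0.052 m and z of bolt_1_mid in the frame of tray between 0 and 0.065 m and x of bolt_2_mid in the frame of tray between -0.066 and 0.066 m and y of bolt_2_mid in the frame of tray between -0.052 and 0.052 m and z of bolt_2_mid in the frame of tray between 0 and 0.065 m and x of bolt_3_mid in the frame of tray between -0.066 and 0.066 m and y of bolt_3_mid in the frame of tray between -0.052 and 0.052 m and z of bolt_3_mid in the frame of tray between 0 and 0.065 m and x of bolt_4_mid in the frame of tray between -0.066 and 0.066 m and y of bolt_4_mid in the frame of tray between -0.052 and 0.052 m and z of bolt_4_mid in the frame of tray between 0 and 0.065 m and x of bolt_5_mid in the frame of tray between -0.066 and 0.066 m and y of bolt_5_mid in the frame of tray between -0.052 and 0.052 m and z of bolt_5_mid in the frame of tray between 0 and 0.065 m and x of bolt_6_mid in the frame of tray between -0.066 and 0.066 m and y of bolt_6_mid in the frame of tray between -0.052 and 0.052 m and z of bolt_6_mid in the frame of tray between 0 and 0.065 m and angle between tray's own z axis and vertical below 0.25 rad), for 0.2 s.
2. all the bolts are in the hopper while the tray is still held tipped (more than 0.45 rad) (x of bolt_1_mid in the frame of hopper between -0.08 and 0.08 m and y of bolt_1_mid in the frame of hopper between -0.08 and 0.08 m and z of bolt_1_mid in the frame of hopper between 0 and 0.09 m and x of bolt_2_mid in the frame of hopper between -0.08 and 0.08 m and y of bolt_2_mid in the frame of hopper between -0.08 and 0.08 m and z of bolt_2_mid in the frame of hopper between 0 and 0.09 m and x of bolt_3_mid in the frame of hopper between -0.08 and 0.08 m and y of bolt_3_mid in the frame of hopper between -0.08 and 0.08 m and z of bolt_3_mid in the frame of hopper between 0 and 0.09 m and x of bolt_4_mid in the frame of hopper between -0.08 and 0.08 m and y of bolt_4_mid in the frame of hopper between -0.08 and 0.08 m and z of bolt_4_mid in the frame of hopper between 0 and 0.09 m and x of bolt_5_mid in the frame of hopper between -0.08 and 0.08 m and y of bolt_5_mid in the frame of hopper between -0.08 and 0.08 m and z of bolt_5_mid in the frame of hopper between 0 and 0.09 m and x of bolt_6_mid in the frame of hopper between -0.08 and 0.08 m and y of bolt_6_mid in the frame of hopper between -0.08 and 0.08 m and z of bolt_6_mid in the frame of hopper between 0 and 0.09 m and angle between tray's own z axis and vertical above 0.45 rad), for 0.1 s.
3. the upright stamp presses the pad down 3 to 8.5 mm within 6 mm of the centre of the ring for half a second (value of joint tally_pad between 0.003 and 0.0085 m and horizontal distance between stamp and tally_mark below 0.006 m and angle between stamp_grip's own z axis and vertical below 0.1 rad and contact force between stamp and tally_base above 1 N), for 0.5 s.
4. the stamp is lifted straight off: 10 mm clear of the pad and still over the ring (z of stamp in the frame of tally_mark above 0.01 m and horizontal distance between stamp and tally_mark below 0.012 m and value of joint tally_pad below 0.001 m), for 0.1 s.
At the end, for the whole second after the job is handed in: every bolt that is there lies in the hopper; the tray stands upright on its mat, its centre within 30 mm of the mat's centre; the stamp stands upright (within 0.1 rad) on its stand inside the rim; the pad is back up; the bystanders have moved less than 30 mm (x of bolt_1_mid in the frame of hopper between -0.08 and 0.08 m and y of bolt_1_mid in the frame of hopper between -0.08 and 0.08 m and z of bolt_1_mid in the frame of hopper between 0 and 0.09 m and x of bolt_2_mid in the frame of hopper between -0.08 and 0.08 m and y of bolt_2_mid in the frame of hopper between -0.08 and 0.08 m and z of bolt_2_mid in the frame of hopper between 0 and 0.09 m and x of bolt_3_mid in the frame of hopper between -0.08 and 0.08 m and y of bolt_3_mid in the frame of hopper between -0.08 and 0.08 m and z of bolt_3_mid in the frame of hopper between 0 and 0.09 m and x of bolt_4_mid in the frame of hopper between -0.08 and 0.08 m and y of bolt_4_mid in the frame of hopper between -0.08 and 0.08 m and z of bolt_4_mid in the frame of hopper between 0 and 0.09 m and x of bolt_5_mid in the frame of hopper between -0.08 and 0.08 m and y of bolt_5_mid in the frame of hopper between -0.08 and 0.08 m and z of bolt_5_mid in the frame of hopper between 0 and 0.09 m and x of bolt_6_mid in the frame of hopper between -0.08 and 0.08 m and y of bolt_6_mid in the frame of hopper between -0.08 and 0.08 m and z of bolt_6_mid in the frame of hopper between 0 and 0.09 m and horizontal distance between tray and tray_mat below 0.03 m and angle between tray's own z axis and vertical below 0.08 rad and height (world z) of tray below 0.009 m and linear speed of each of tray, stamp below 0.02 m/s and x of stamp in the frame of stamp_stand between -0.018 and 0.018 m and y of stamp in the frame of stamp_stand between -0.018 and 0.018 m and z of stamp in the frame of stamp_stand between 0.004 and 0.012 m and angle between stamp_grip's own z axis and vertical below 0.1 rad and value of joint tally_pad below 0.001 m and distance of each of tape_measure, sanding_block from where it was at the start of the episode below 0.03 m); the robot touches nothing.
It fails at once if the tally pad is pressed to its stop (beyond 9.5 mm) (value of joint tally_pad above 0.0095 m).
It fails at once if the stamp touches the tally pad or its base more than 10 mm off the centre of the ring (set down beside it or slid) (contact force between stamp and tally_base above 1 N and horizontal distance between stamp and tally_mark above 0.01 m).
It fails at once if a bystander is moved by 30 mm or more (distance of any of tape_measure, sanding_block from where it was at the start of the episode above 0.03 m).
Of bolt_3, bolt_4, bolt_5, bolt_6 only 2 to 4 are there at a start; the rules pass over those that are not, and their reading is None.
At some moment in a run one of bolt_1, bolt_2, bolt_3, bolt_4, bolt_5, bolt_6 may be knocked a few centimetres aside while the robot is not near it.
It also fails if it takes over 208 s, if anything falls off the work surface, if the arm or the gripper's body presses on something with over 40 N, if the wrist force passes 120 N, or if a joint passes its speed limit or range.

## Robot

A 6-joint arm with a two-finger parallel gripper is mounted at the origin on a cart in front of the work surface, level with it; the furniture and walls round the work are solid. World frame = base frame: x ahead of the robot, y to its left, z up, the work surface at z = 0. Lengths are in m, angles in rad, forces in N, time in s.
With the tool pointing down it reaches from about 0.375 to 0.9 m from the base axis. Payload 3.1 kg.
Tool frame: the origin (TCP) lies midway between the tips of the shut fingers; the grasp point (between the pads) lies 19 mm behind it; z points along the fingers, y is the line along which they close (so a half turn about z gives the same grasp; the last joint's range is limited). The gripper opens to 85 mm and grips with 20 to 120 N. Pads are 22 mm wide; open, the fingers measure 114 mm over their backs; the gripper's body (76 mm by 85 mm) begins 54 mm behind the grasp point. The pads swing forward as they close: fully open they stand 13 mm farther back than shut.
Start: joints at [1.111, 0.527, 1.433, -0, 1.181, -0.178], TCP at [0.174, 0.6, 0.193] pointing down, gripper open.
Joint ranges: [-3.08, 3.08], [-0.75, 2.2], [0.22, 2.44], [-1.43, 4.57], [0, 2.65], [-2.85, 2.85]. Speed limits (rad/s): [2.79, 2.79, 3.14, 3.14, 3.14, 3.14].

## Interface

Orientations are given as a unit quaternion [x, y, z, w].
In Python, from station import manip gives the robot as it stands.
- The arm moves only by the tool step_arm, never from a script. Its argument "targets" is text: rows parted by semicolons, each of 4 numbers parted by spaces: the shift along the tool's x, y, z in mm, then the turn about the tool's z in degrees. A call has 1 to 12 rows; each row is the pose to reach, as a shift and turn from the pose commanded when the call began, along the tool's axes at that moment; what a row does not reach only later rows make up. A row lasts 1/10 s, in which the tool goes at most 50 mm and 8.59 degrees, less where a joint would pass 70% of its speed; a pose out of reach is approached as far as the arm can. A call with a gripper value outside its range is refused whole. "gripper" is the closure, from 0 (fully open) to 1 (shut), set as the call begins (left out, the last holds). The fingers move at their own pace and stop on an object; "squeeze" is the grip in N (left out, the last holds). Time passes only in rows, so rows that repeat a pose let the fingers close. It gives the time, the measured TCP pose, the force, the opening and the grip force at its end, in the units of the state.
- manip.sense(): the state, without advancing time (a new reading comes with each control period).
- manip.snapshot(name): name is "scene" or "side" or "wrist"; returns the picture (384x512x3 uint8, red, green, blue); there is no depth.
- manip.get_calibration(name): a dict with "fov_y" (degrees; the focal length in pixels is half the picture's height over the tangent of half this angle, whatever the lens; pixels are square), "cx", "cy" (the principal point, pixels), "extrinsics" (4x4, takes a point from camera to world coordinates); the wrist camera has in their place "tool_from_camera" (4x4, takes a point from camera to tool coordinates, whose origin is the TCP and whose axes are the flange's). Camera axes: x right, y down, z forward; pixel columns grow to the right and rows downward; lengths in m; the calibration is good to about 2 mm. The wrist camera is an equidistant fisheye: a pixel r from the principal point sees the ray r / f radians off the axis. A picture is of the moment at which its call begins: read the wrist's pose just before it. get_calibration takes no time and is no camera call.
- manip.sign_off(): hands the job in; it is judged then, once.
Trained networks look in the newest picture that a camera, given by its name, has taken for a name from the list of things; names that differ only in an ending like _2 or _b are one class to them, and where a whole thing is asked for, a point or a joint stands for the part that bears it (a point fixed in the world has none). Each returns a list of dicts, best first, with "p" (0 to 1); they miss things now and then, are a little off and sometimes report something else, mostly with a low value. They report only what shows in the picture. A call takes as long as a camera call.
- manip.recognise(camera, query): "position" ([column, row] in pixels, amid what is visible of it).
- manip.masks_of(camera, query): "pixels" (384x512 bool, what is visible of it) and "position" ([column, row] in pixels, amid what is visible of it).
- manip.mark_of(camera, query): "position" ([column, row] in pixels: a listed point, or the origin of a listed thing).
The state is a dict: "t": time; "q": joint angles; "qd": joint speeds; "tau": joint torques, N m; "tcp_pos": TCP position; "tool_rot": TCP orientation; "force": force on the tool from outside, world axes, zero at the start; "ft_torque": the same for the moment, N m; "finger_gap": opening from 0.0 (shut) to 1.0 (fully open); "gripper_force": force on a finger pad.
Only numpy, scipy, OpenCV 4.12 (cv2) and the standard library are available. Lean on these libraries where they do the work, as an engineer would, in place of code of your own. Each camera call takes 0.05 s, during which the arm holds its last target. There are 200 camera calls.

## Working session

There is one attempt and no reset: what is moved stays moved. The work goes in short steps, Python scripts to look and compute and a tool call to move; the robot and the scene stay as the last step left them, time stands still between calls to the robot, and variables do not carry over. Pictures are saved under pics/ and viewed, at most 14 in all, crops included, and the job is handed in when it is done.

Besides the shell and the picture viewer there is one more tool, called after "Call:" as name(argument=value, ...) on one line, values as JSON. step_arm: Moves the arm, as the interface text tells. Its arguments: {"type":"object","properties":{"targets":{"type":"string"},"gripper":{"type":"number"},"squeeze":{"type":"number"}},"required":["targets"]}

```bash
ls; mkdir -p pics; cat > h.py <<'E'
import numpy as np, cv2
from station import manip
from scipy.spatial.transform import Rotation as R
def ray(cam,px,st=None):
    c=manip.get_calibration(cam); f=192/np.tan(np.radians(c["fov_y"])/2)
    u=(px[0]-c["cx"])/f; v=(px[1]-c["cy"])/f
    if cam=="wrist":
        th=np.hypot(u,v); s=np.sin(th)/max(th,1e-9)
        d=np.array([u*s,v*s,np.cos(th)])
        st=st or manip.sense(); T=np.eye(4); T[:3,:3]=R.from_quat(st["tool_rot"]).as_matrix(); T[:3,3]=st["tcp_pos"]
        E=T@np.array(c["tool_from_camera"])
    else:
        d=np.array([u,v,1]); E=np.array(c["extrinsics"])
    return E[:3,3],E[:3,:3]@d
def at(cam,px,z,st=None):
    o,d=ray(cam,px,st); return o+d*(z-o[2])/d[2]
def snap(cam,name=None):
    st=manip.sense(); im=manip.snapshot(cam)
    if name: cv2.imwrite("pics/"+name,im[:,:,::-1])
    return st,im
def bolts(cam,st,z=0.008):
    out=[]
    for m in manip.masks_of(cam,"bolt_3_mid"):
        ys,xs=np.nonzero(m["pixels"])
        if len(xs)<15: continue
        P=np.array([at(cam,(x,y),z,st)[:2] for x,y in zip(xs,ys)])
        c=P.mean(0); w,V=np.linalg.eigh(np.cov((P-c).T)); a=V[:,1]
        pr=(P-c)@a
        mid=c+a*(pr.max()+pr.min())/2
        # head end is heavier/wider: skewness of the spread
        out.append((round(m["p"],2),np.round(m["position"]),len(xs),np.round(mid,3),round(float(np.degrees(np.arctan2(a[1],a[0]))),0),round(np.ptp(pr)*1e3)))
    return out
E
cat > a.py <<'E'
from h import *
print(manip.sense())
for cam in("scene","side"):
    st,_=snap(cam,cam+"0.png")
    print(cam, np.round(manip.get_calibration(cam)["extrinsics"],2).tolist())
    for q,z in(("hopper_mouth",.13),("tray_mat",.0),("tray",.003),("tray_handle",.075),("tray_lip",.015),("stamp_grip",.072),("stamp",.008),("stamp_stand",0),("tally_base",0),("tally_mark",.035),("bolt_3_mid",.008),("tape_measure",0),("sanding_block",0)):
        for r in manip.mark_of(cam,q)[:6]:
            if r["p"]>.2: print(q,round(r["p"],2),np.round(r["position"]),np.round(at(cam,r["position"],z),3))
    for b in bolts(cam,st): print(b)
E
python3 a.py; python3 -c "
from h import *;print(manip.get_calibration('wrist'))"
```

```text
pics
{'t': 0.0, 'q': array([ 1.11051576e+00,  5.28478003e-01,  1.43389904e+00, -2.74720291e-05,
        1.18136841e+00, -1.78532172e-01]), 'qd': array([-2.01657812e-05, -7.25331365e-04,  3.09941231e-04, -1.65467582e-03,
       -2.48818028e-04,  7.80166296e-04]), 'tau': array([-7.73960928e-04, -4.42358637e+01, -1.78021860e+01, -1.52050629e-04,
        8.59063177e-03,  3.24021983e-06]), 'tcp_pos': array([0.17341588, 0.59963962, 0.19222745]), 'tool_rot': array([ 1.40403449e-01,  9.90093790e-01, -1.02594462e-03, -3.25932805e-04]), 'force': array([ 0.5583795 ,  0.29885043, -0.07654973]), 'ft_torque': array([ 0.04727578, -0.00374756,  0.01514433]), 'gripper_force': 0.0, 'finger_gap': 0.9970323169683697}
scene [[0.81, -0.3, 0.5, 0.0], [-0.58, -0.38, 0.72, -0.71], [-0.03, -0.87, -0.49, 0.7], [0.0, 0.0, 0.0, 1.0]]
hopper_mouth 0.98 [339. 254.] [ 0.6  -0.19  0.13]
tray_mat 0.84 [258. 246.] [0.588 0.091 0.   ]
tray_mat 0.56 [280. 212.] [0.752 0.195 0.   ]
tray 0.86 [262. 241.] [0.61  0.102 0.003]
tray_handle 0.57 [281. 217.] [0.658 0.078 0.075]
tray_handle 0.49 [339. 298.] [ 0.549 -0.245  0.075
[... 1181 characters left out ...]
se 0.64 [218. 210.] [0.481 0.281 0.   ]
tally_mark 0.47 [213. 202.] [0.464 0.279 0.035]
tape_measure 0.35 [223. 236.] [0.405 0.117 0.   ]
sanding_block 0.88 [271. 288.] [ 0.368 -0.173  0.   ]
(0.47, array([196., 179.]), 172, array([0.537, 0.558]), 64.0, 266)
{'fov_y': 65.70646984690485, 'cx': 253.43142000375036, 'cy': 192.2223842285469, 'tool_from_camera': array([[-8.24098331e-04, -9.51415062e-01, -3.07910214e-01,
         8.00202341e-02],
       [ 9.99999563e-01, -9.20133482e-04,  1.66707309e-04,
         9.13470262e-04],
       [-4.41926342e-04, -3.07909942e-01,  9.51415405e-01,
        -1.80397820e-01],
       [ 0.00000000e+00,  0.00000000e+00,  0.00000000e+00,
         1.00000000e+00]])}
```

View pics/scene0.png

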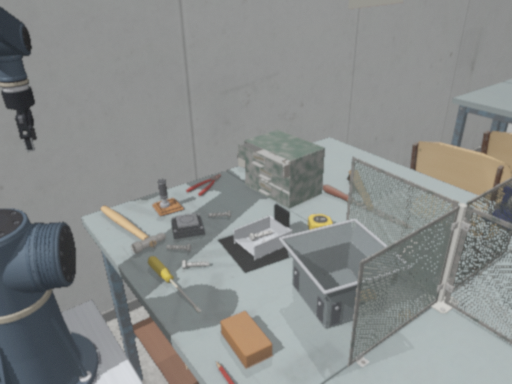

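```bash
python3 - <<'E'
from h import *
st,_=snap("wrist","w0.png")
for q,z in(("stamp_grip",.072),("stamp",.008),("stamp_stand",0),("tally_mark",.035),("bolt_3_mid",.008)):
    for r in manip.mark_of("wrist",q)[:4]: print(q,round(r["p"],2),np.round(r["position"]),np.round(at("wrist",r["position"],z,st),3))
E
```

```text
stamp 0.55 [143. 356.] [0.469 0.295 0.008]
stamp_stand 0.53 [139. 369.] [0.518 0.252 0.   ]
tally_mark 0.81 [137. 368.] [0.476 0.284 0.035]
```

The scene shows the stamp at (164,195), tally pad at (187,225), tray at (265,240), and stray bolts near (219,215), (178,247) and (197,265). I'm going above that area for a closer look.

Call:
step_arm(targets="0 0 -150 0;0 0 -150 0;0 0 -150 0;-300 -250 -180 -16;-300 -250 -180 -16;-300 -250 -180 -16;-300 -250 -180 -16;-300 -250 -180 -16;-300 -250 -180 -16;-300 -250 -180 -16;-300 -250 -180 -16;-300 -250 -180 -16")

```text
t: 3.0
tcp_pos: [0.3956, 0.273, 0.3738]
tool_rot: [0.005, 1.0, -0.001, 0.001]
force: [-0.8, 1.2, 0.6]
finger_gap: 1.0
gripper_force: 0.0
```

```bash
cat > look.py <<'E'
import sys
from h import *
st,im=snap("wrist")
n=sys.argv[1]
if n!="-": cv2.imwrite("pics/"+n,cv2.resize(im[:,:,::-1],None,fx=1.5,fy=1.5))
r=R.from_quat(st["tool_rot"]).as_matrix()
print("t",st["t"],"tcp",np.round(st["tcp_pos"],4),"x",np.round(r[:,0],3),"z",np.round(r[:,2],3),"gap",st["finger_gap"],"F",np.round(st["force"],1))
Z=dict(hopper_mouth=.13,tray_mat=0,tray=.003,tray_handle=.075,tray_lip=.015,stamp_grip=.072,stamp=.008,stamp_stand=0,tally_base=0,tally_mark=.035,bolt_3_mid=.008,tape_measure=0,sanding_block=0)
for q in sys.argv[2:]:
    if q=="bolts":
        for b in bolts("wrist",st): print(b)
        continue
    q,_,z=q.partition(":")
    for d in manip.mark_of("wrist",q)[:8]:
        if d["p"]>.15: print(q,round(d["p"],2),np.round(d["position"]),np.round(at("wrist",d["position"],float(z) if z else Z[q],st),3))
E
python3 look.py w1.png stamp stamp_grip stamp_stand tally_mark bolt_3_mid bolts tray_mat tray tray_handle tray_lip hopper_mouth
```

```text
t 3.0 tcp [0.3956 0.273  0.3738] x [-1.     0.01  -0.003] z [ 0.003 -0.001 -1.   ] gap 0.9997596880595124 F [-0.8  1.2  0.6]
stamp 0.56 [337. 184.] [0.477 0.437 0.008]
stamp 0.43 [ 69. 238.] [ 0.604 -0.168  0.008]
stamp_grip 0.9 [352. 194.] [0.479 0.448 0.072]
stamp_stand 0.9 [337. 182.] [ 0.477  0.439 -0.   ]
stamp_stand 0.41 [351. 194.] [0.502 0.471 0.   ]
tally_mark 0.97 [261. 187.] [0.475 0.287 0.035]
tally_mark 0.3 [260. 183.] [0.467 0.285 0.035]
(0.31, array([219., 150.]), 211, array([0.406, 0.21 ]), 134.0, 66)
tray 0.88 [169. 239.] [0.599 0.092 0.003]
tray_handle 0.84 [167. 287.] [0.674 0.095 0.075]
tray_lip 0.85 [163. 216.] [0.539 0.089 0.015]
```

View pics/w1.png

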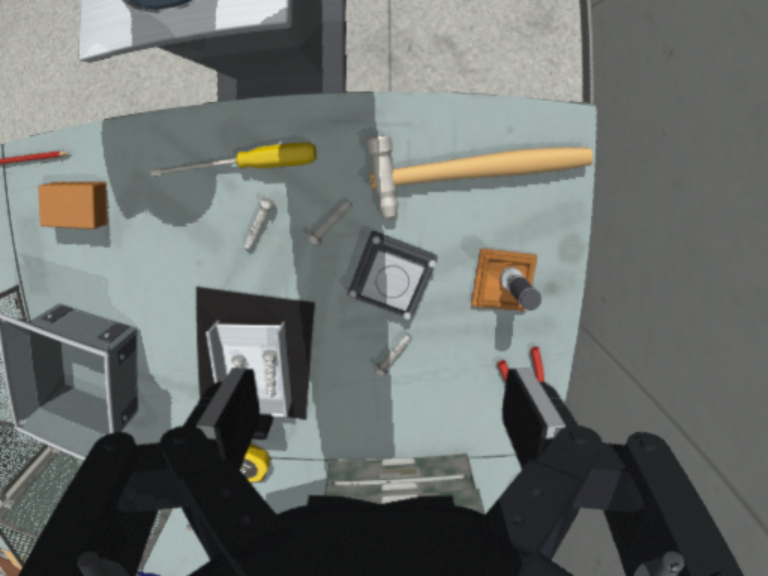

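The view shows three strays: (258,224), (330,221) and (394,354) in the enlarged picture. Two bolts lie in the tray. I'm measuring the strays' end points.

```bash
python3 - <<'E'
from h import *
st=manip.sense()
for n,h,t in(("A",(265,204),(249,248)),("B",(313,241),(350,202)),("C",(381,372),(408,336))):
    H=at("wrist",np.array(h)/1.5,.01,st);T=at("wrist",np.array(t)/1.5,.006,st);d=(H-T)[:2]
    print(n,np.round((H+T)/2,3),"len",np.linalg.norm(d),"head dir deg",np.degrees(np.arctan2(d[1],d[0])))
for n,p,z in(("lipL",(208,325),.042),("lipR",(283,322),.042),("rearL",(222,416),.042),("rearR",(290,412),.042),("matTL",(198,287),.003),("matTR",(315,302),.003),("matBR",(305,418),.003),("hopTL",(0,318),.134),("hopTR",(107,350),.134),("hopBR",(107,457),.134),("hopBL",(12,412),.134)):
    print(n,np.round(at("wrist",np.array(p)/1.5,z,st),3))
E
```

```text
A [0.406 0.122 0.008] len 0.06267278706826743 head dir deg 155.36992808457816
B [0.402 0.218 0.008] len 0.06721742554809221 head dir deg -44.46366337700656
C [0.583 0.298 0.008] len 0.06407388385566698 head dir deg -34.58492423342732
lipL [0.528 0.053 0.042]
lipR [0.522 0.156 0.042]
rearL [0.671 0.05  0.042]
rearR [0.658 0.153 0.042]
matTL [0.488 0.028 0.003]
matTR [0.509 0.192 0.003]
matBR [0.694 0.166 0.003]
hopTL [ 0.49  -0.242  0.134]
hopTR [ 0.525 -0.051  0.134]
hopBR [ 0.698 -0.108  0.134]
hopBL [ 0.646 -0.287  0.134]
```

Call:
step_arm(targets="-187 27 150 35;-187 27 150 35;-187 27 150 35;-187 27 150 35;-187 27 150 35;-187 27 300 35;-187 27 300 35;-187 27 300 35;-187 27 300 35;-187 27 300 35", gripper=0.5)

```text
t: 4.6
tcp_pos: [0.5793, 0.3034, 0.0728]
tool_rot: [0.302, 0.953, -0.001, -0.001]
force: [0.0, 1.2, 0.4]
finger_gap: 0.505
gripper_force: 0.0
```

```bash
python3 look.py w2.png bolt_3_mid bolts
```

```text
t 4.6 tcp [0.5793 0.3034 0.0728] x [-0.818  0.576  0.001] z [-0.002 -0.001 -1.   ] gap 0.50505324586774 F [0.  1.2 0.4]
```

View pics/w2.png

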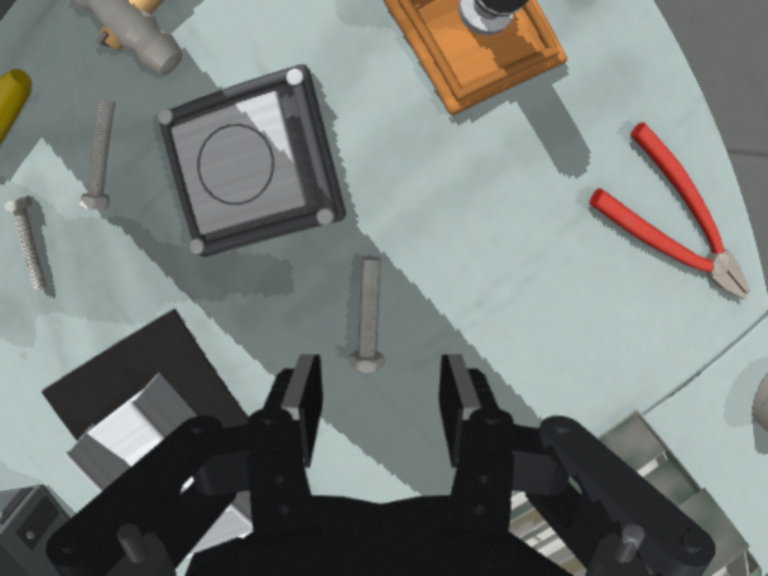

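The bolt lies from tail (370,258) to head (367,362), nearly aligned with the tool.

```bash
cat > bp.py <<'E'
import sys
from h import *
st=manip.sense(); a=list(map(float,sys.argv[1:])); M=R.from_quat(st["tool_rot"]).as_matrix()
for i in range(0,len(a),4):
    H=at("wrist",np.array(a[i:i+2])/1.5,.010,st);T=at("wrist",np.array(a[i+2:i+4])/1.5,.006,st);H[2]=T[2]=.008
    d=M.T@(H-T); s=M.T@((H+T)/2-st["tcp_pos"])*1e3
    print("mid",np.round((H+T)/2,3),"len",round(np.linalg.norm(H-T)*1e3),"shift tool mm",np.round(s),"turn",round((np.degrees(np.arctan2(d[1],d[0]))+90)%180-90,1),"head tool-angle",np.degrees(np.arctan2(d[1],d[0])).round())
E
python3 bp.py 367 365 370 258
```

```text
mid [0.593 0.29  0.008] len 68 shift tool mm [-16.  -7.  69.] turn 2.0 head tool-angle -178.0
```

Call:
step_arm(targets="-16 -7 30 2;-16 -7 60 2;-16 -7 69 2;-16 -7 69 2;-16 -7 69 2")

```text
t: 5.25
tcp_pos: [0.59, 0.2892, 0.0065]
tool_rot: [0.318, 0.948, 0.001, 0.002]
force: [0.6, 0.0, 0.3]
finger_gap: 0.502
gripper_force: 0.0
```

Call:
step_arm(targets="0 0 0 0;0 0 0 0;0 0 0 0;0 0 0 0;0 0 0 0;0 0 -30 0;0 0 -80 0;0 0 -130 0;0 0 -130 0", gripper=1, squeeze=50)

```text
t: 6.15
tcp_pos: [0.5942, 0.2902, 0.1425]
tool_rot: [0.318, 0.948, 0.005, 0.007]
force: [1.1, 0.6, 0.8]
finger_gap: -0.0
gripper_force: 0.0
```

```bash
python3 look.py w3.png; python3 -c "
from h import *
s=manip.sense();print(s['q'])"
```

```text
t 6.15 tcp [0.5942 0.2902 0.1425] x [-0.797  0.604 -0.01 ] z [ 0.016  0.005 -1.   ] gap -5.297807144998302e-05 F [1.1 0.6 0.8]
[ 2.85528151e-01  6.28455919e-01  1.40229319e+00 -1.00064440e-05
  1.10096898e+00 -6.37057395e-01]
```

View pics/w3.png

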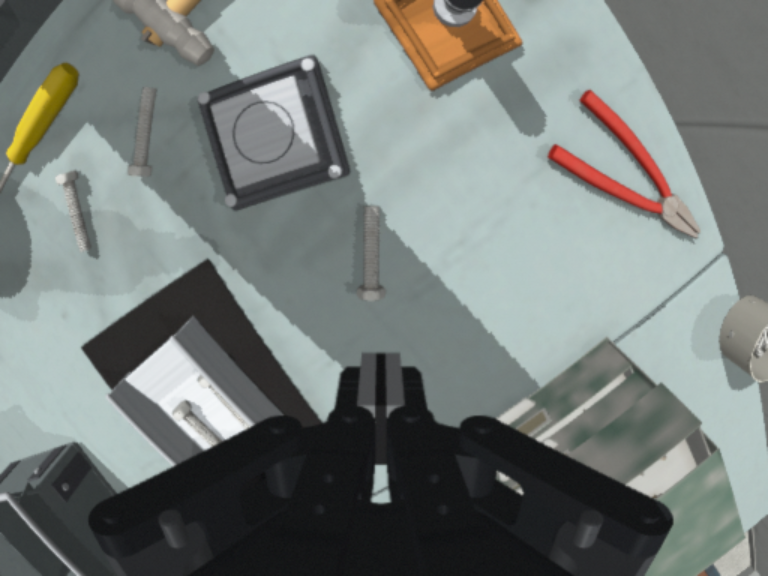

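The bolt is still there at tail (371,205), head (371,298); I'm measuring it again.

```bash
python3 bp.py 371 298 371 205; python3 - <<'E'
from h import *
c=manip.get_calibration("wrist");T=np.linalg.inv(np.array(c["tool_from_camera"]));f=192/np.tan(np.radians(c["fov_y"])/2)
for p in((0,0,0),(0,0,-.019),(0,0,.14)):
    q=T@np.array([*p,1]);th=np.arctan2(np.hypot(q[0],q[1]),q[2]);k=f*th/np.hypot(q[0],q[1])
    print(p,np.round([(c["cx"]+k*q[0])*1.5,(c["cy"]+k*q[1])*1.5]))
E
```

```text
mid [0.584 0.289 0.008] len 68 shift tool mm [  7.  -6. 131.] turn 0.3 head tool-angle -180.0
(0, 0, 0) [379. 336.]
(0, 0, -0.019) [379. 355.]
(0, 0, 0.14) [379. 258.]
```

Call:
step_arm(targets="7 -6 70 0;7 -6 110 0;7 -6 110 0;7 -6 110 0;7 -6 110 0", gripper=0.5)

```text
t: 6.7
tcp_pos: [0.5807, 0.2882, 0.0252]
tool_rot: [0.319, 0.948, 0.001, 0.001]
force: [0.7, 0.7, -0.3]
finger_gap: 0.501
gripper_force: 0.0
```

```bash
python3 look.py w4.png; python3 - <<'E'
import cv2
im=cv2.imread("pics/w4.png");cv2.imwrite("pics/w4c.png",im[150:450,230:540])
E
```

```text
t 6.7 tcp [0.5807 0.2882 0.0252] x [-0.797  0.604 -0.001] z [ 0.002  0.001 -1.   ] gap 0.5010893219022798 F [ 0.7  0.7 -0.3]
```

View pics/w4c.png

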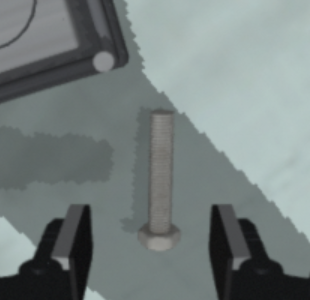

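```bash
python3 bp.py 388 390 390 262
```

```text
mid [0.588 0.289 0.008] len 66 shift tool mm [-5.  5. 18.] turn 0.6 head tool-angle -179.0
```

Call:
step_arm(targets="-6 4 15 0;-6 4 24 0;-6 4 24 0;-6 4 24 0")

```text
t: 7.15
tcp_pos: [0.5863, 0.2872, -0.0001]
tool_rot: [0.319, 0.948, -0.0, -0.0]
force: [-1.0, 0.0, 0.3]
finger_gap: 0.498
gripper_force: 0.0
```

Call:
step_arm(targets="0 0 0 0;0 0 0 0;0 0 0 0;0 0 0 0;0 0 0 0;0 0 -10 0;0 0 -10 0", gripper=1)

```text
t: 7.85
tcp_pos: [0.5877, 0.2878, 0.0117]
tool_rot: [0.318, 0.948, 0.001, 0.001]
force: [1.1, 0.8, -0.0]
finger_gap: -0.003
gripper_force: 0.0
```

```bash
python3 look.py w5.png; python3 - <<'E'
import cv2
from h import *
im=cv2.imread("pics/w5.png");a=im[150:450,230:540]
s,_=snap("side","side1.png"); b=cv2.imread("pics/side1.png")
p=b[150:300,150:320]; p=cv2.resize(p,None,fx=3,fy=3,interpolation=cv2.INTER_CUBIC)[:600,:490]
a=cv2.resize(a,(310,300)); o=np.zeros((450,800,3),np.uint8);o[:300,:310]=a;o[:450,310:800]=p[:450]
cv2.imwrite("pics/c5.png",o)
E
```

```text
t 7.85 tcp [0.5877 0.2878 0.0117] x [-0.797  0.604 -0.002] z [ 0.003  0.001 -1.   ] gap -0.003124509859735464 F [ 1.1  0.8 -0. ]
```

View pics/c5.png

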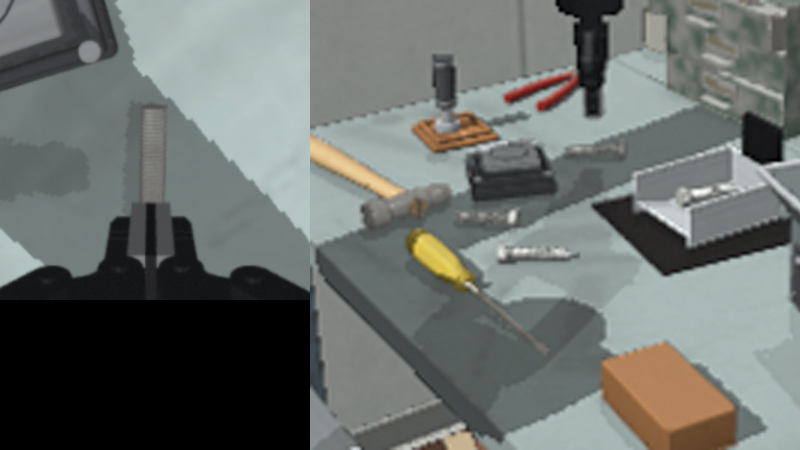

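In the side view the shut fingertips at (593,115) are about 30 mm above the bolt. In the wrist view they sit some 19 mm short of where the stated TCP should be. So the real tips are higher than the reading, and I'll go lower while watching the force.

Call:
step_arm(targets="0 0 -20 0;0 0 -20 0;0 0 -20 0;0 0 -20 0", gripper=0.5)

```text
t: 8.35
tcp_pos: [0.586, 0.2872, 0.0295]
tool_rot: [0.319, 0.948, -0.0, -0.0]
force: [-0.1, -0.0, -1.1]
finger_gap: 0.498
gripper_force: 0.0
```

Call:
step_arm(targets="0 0 20 0;0 0 30 0;0 0 36 0;0 0 40 0;0 0 42 0;0 0 42 0;0 0 42 0")

```text
t: 9.05
tcp_pos: [0.5869, 0.2875, -0.0114]
tool_rot: [0.318, 0.948, 0.0, 0.0]
force: [0.4, 0.0, 0.3]
finger_gap: 0.497
gripper_force: 0.0
```

Call:
step_arm(targets="0 0 4 0;0 0 4 0;0 0 4 0;0 0 4 0;0 0 4 0;0 0 4 0", gripper=1)

```text
t: 9.65
tcp_pos: [0.5866, 0.2874, -0.0157]
tool_rot: [0.319, 0.948, 0.0, 0.0]
force: [-0.3, -0.2, 1.0]
finger_gap: 0.001
gripper_force: 0.0
```

```bash
python3 look.py w6.png; python3 - <<'E'
from h import *
im=cv2.imread("pics/w6.png");a=im[150:550,200:560]
snap("side","side2.png"); b=cv2.imread("pics/side2.png")
snap("scene","scene2.png"); d=cv2.imread("pics/scene2.png")
p=cv2.resize(b[100:230,190:300],None,fx=4,fy=4,interpolation=cv2.INTER_CUBIC)
o=np.zeros((600,800,3),np.uint8);o[:400,:360]=a;o[:520,360:800]=p
o[400:600,:360]=cv2.resize(d[150:250,130:310],(360,200))
cv2.imwrite("pics/c6.png",o)
def proj(cam,P):
    c=manip.get_calibration(cam);f=192/np.tan(np.radians(c["fov_y"])/2);q=np.linalg.inv(np.array(c["extrinsics"]))@np.array([*P,1])
    return np.round([c["cx"]+f*q[0]/q[2],c["cy"]+f*q[1]/q[2]],1)
t=manip.sense()["tcp_pos"]
for dz in(0,.019,.038): 
    u=proj("side",t+[0,0,dz]);v=proj("scene",t+[0,0,dz]); print(dz,u,"crop",(u-[190,100])*4+[360,0],v,"crop",(v-[130,150])*2+[0,400])
E
```

```text
t 9.65 tcp [ 0.5866  0.2874 -0.0157] x [-0.797  0.604 -0.   ] z [ 0.  0. -1.] gap 0.0005244611713037166 F [-0.3 -0.2  1. ]
0 [244.3 206.2] crop [577.2 424.8] [219.  221.4] crop [178.  542.8]
0.019 [244.1 201.1] crop [576.4 404.4] [218.7 216.1] crop [177.4 532.2]
0.038 [244. 196.] crop [576. 384.] [218.3 210.8] crop [176.6 521.6]
```

View pics/c6.png

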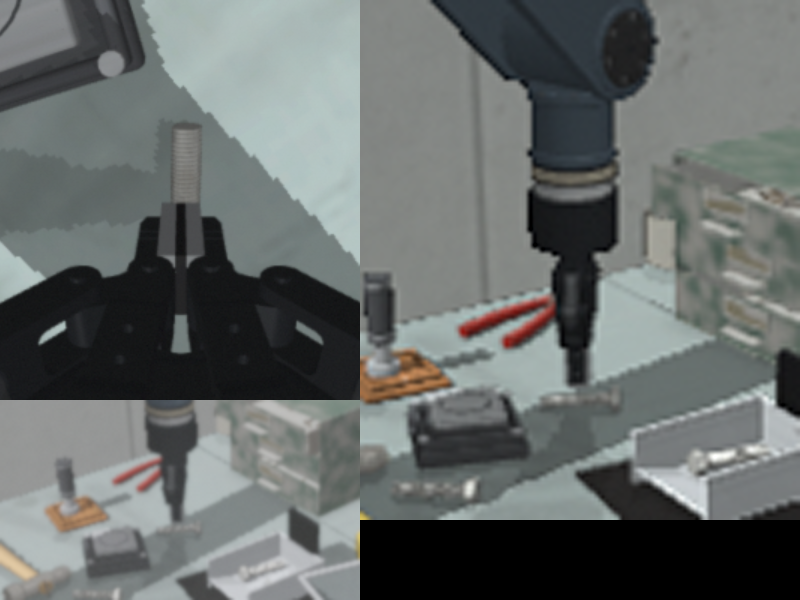

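Tip in the side crop is at (577,383) and in the scene crop at (178,520). That puts the real fingertips about 38 mm behind the reported TCP, so tip z ≈ tcp z + 0.038, and I'll work with that offset.

Call:
step_arm(targets="0 0 -15 0;0 0 -15 0;0 0 -15 0;0 0 -15 0;0 0 0 0;0 0 10 0;0 0 18 0;0 0 20 0;0 0 20 0;0 0 20 0", gripper=0.5)

```text
t: 10.8
tcp_pos: [0.5867, 0.2874, -0.0358]
tool_rot: [0.319, 0.948, 0.0, 0.0]
force: [-0.2, 0.5, 0.8]
finger_gap: 0.504
gripper_force: 0.0
```

Call:
step_arm(targets="0 0 0 0;0 0 0 0;0 0 0 0;0 0 0 0;0 0 0 0;0 0 -10 0;0 0 -10 0", gripper=1)

```text
t: 11.5
tcp_pos: [0.5871, 0.2875, -0.0247]
tool_rot: [0.318, 0.948, 0.0, 0.001]
force: [-0.8, -0.9, -0.7]
finger_gap: 0.111
gripper_force: 48.8
```

Gripped. I'm carrying it to the tray, bolt along the tray's x.

Call:
step_arm(targets="0 0 -50 0;0 0 -100 0;0 0 -100 0;-135 -148 -100 -37;-135 -148 -100 -37;-135 -148 -100 -37;-135 -148 -100 -37;-135 -148 -100 -37;-135 -148 -100 -37;-135 -148 -100 -37")

```text
t: 12.5
tcp_pos: [0.6042, 0.0881, 0.0738]
tool_rot: [0.002, 1.0, 0.0, -0.001]
force: [-0.5, 0.7, -1.0]
finger_gap: 0.108
gripper_force: 49.0
```

```bash
python3 look.py w7.png tray tray_handle tray_lip hopper_mouth
```

```text
t 12.5 tcp [0.6042 0.0881 0.0738] x [-1.     0.005  0.001] z [-0.001  0.    -1.   ] gap 0.1076139405557705 F [-0.5  0.7 -1. ]
tray 0.97 [257. 191.] [0.605 0.093 0.003]
tray_handle 0.75 [259. 303.] [0.671 0.093 0.075]
tray_lip 0.65 [255. 120.] [0.541 0.091 0.015]
hopper_mouth 0.61 [262. 301.] [0.625 0.093 0.13 ]
hopper_mouth 0.48 [476.  62.] [0.497 0.201 0.13 ]
```

View pics/w7.png

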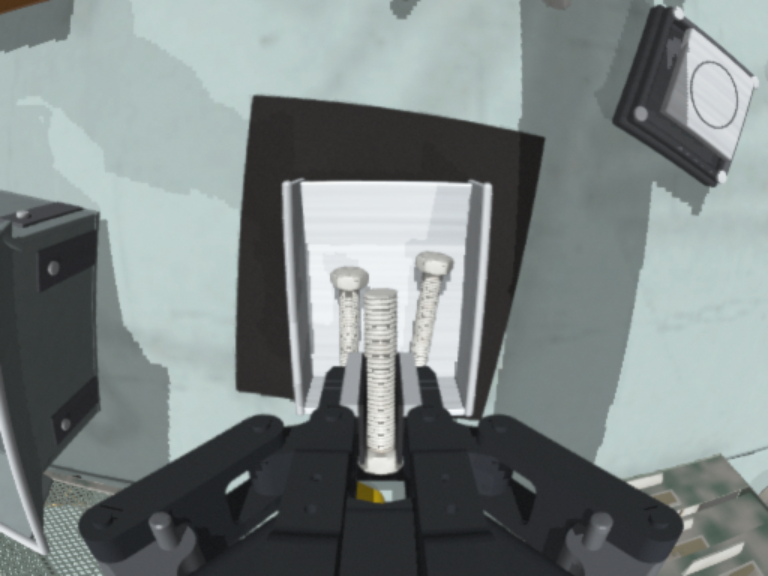

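The picture shows the held bolt at (380,380) between the two bolts in the tray at (349,320) and (430,310). Lowering and letting go here.

Call:
step_arm(targets="0 0 40 0;0 0 65 0;0 0 75 0;0 0 75 0;0 0 75 0")

```text
t: 13.25
tcp_pos: [0.6055, 0.0883, -0.0001]
tool_rot: [0.001, 1.0, -0.0, 0.001]
force: [0.0, 0.3, -0.7]
finger_gap: 0.114
gripper_force: 49.0
```

Call:
step_arm(targets="0 0 0 0;0 0 0 0;0 0 0 0;0 0 -50 0;0 0 -100 0;0 0 -150 0;0 0 -150 0", gripper=0.75)

```text
t: 13.95
tcp_pos: [0.6108, 0.0878, 0.1576]
tool_rot: [0.001, 1.0, -0.0, 0.009]
force: [1.4, -0.2, 0.5]
finger_gap: 0.252
gripper_force: 0.0
```

Call:
step_arm(targets="180 80 30 35;180 80 30 35;180 80 30 35;180 80 30 35;180 80 30 35;180 80 30 35;180 80 30 35", gripper=0.5)

```text
t: 14.65
tcp_pos: [0.4269, 0.1683, 0.1197]
tool_rot: [0.302, 0.953, 0.001, 0.001]
force: [0.3, 0.0, 0.4]
finger_gap: 0.498
gripper_force: 0.0
```

```bash
python3 look.py w8.png bolt_3_mid bolts
```

```text
t 14.65 tcp [0.4269 0.1683 0.1197] x [-0.818  0.575 -0.002] z [ 0.003  0.    -1.   ] gap 0.49771818362875303 F [0.3 0.  0.4]
```

View pics/w8.png

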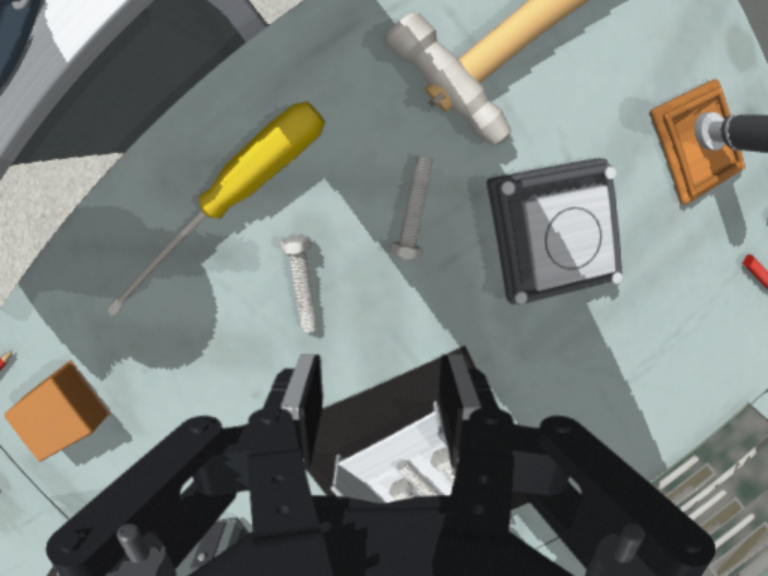

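Bolt B runs from head (406,251) to tail (425,158). Bolt A runs from head (294,243) to tail (307,331).

```bash
python3 bp.py 406 253 425 157 293 240 308 332
```

```text
mid [0.405 0.212 0.008] len 65 shift tool mm [ 43.  24. 111.] turn 10.7 head tool-angle -169.0
mid [0.407 0.115 0.008] len 69 shift tool mm [-14. -55. 111.] turn -5.1 head tool-angle -5.0
```

Call:
step_arm(targets="-14 -55 60 -5;-14 -55 100 -5;-14 -55 130 -5;-14 -55 145 -5;-14 -55 155 -5;-14 -55 156 -5;-14 -55 156 -5")

```text
t: 15.5
tcp_pos: [0.4058, 0.1153, -0.0364]
tool_rot: [0.26, 0.966, 0.0, 0.001]
force: [-0.3, -0.4, -0.3]
finger_gap: 0.501
gripper_force: 0.0
```

Call:
step_arm(targets="0 0 0 0;0 0 0 0;0 0 0 0;0 0 0 0;0 0 0 0;0 0 -40 0;0 0 -90 0;0 0 -120 0;0 0 -120 0", gripper=1)

```text
t: 16.4
tcp_pos: [0.4074, 0.1155, 0.0868]
tool_rot: [0.26, 0.966, 0.001, 0.004]
force: [0.5, 0.2, -1.4]
finger_gap: 0.114
gripper_force: 49.0
```

Call:
step_arm(targets="-181 87 0 -30;-181 87 0 -30;-181 87 0 -30;-181 87 0 -30;-181 87 0 -30;-181 87 0 -30;-181 87 40 -30;-181 87 70 -30;-181 87 72 -30;-181 87 72 -30;-181 87 72 -30")

```text
t: 17.5
tcp_pos: [0.6053, 0.0998, 0.0124]
tool_rot: [0.001, 1.0, -0.0, 0.001]
force: [0.5, -0.2, -0.6]
finger_gap: 0.114
gripper_force: 48.9
```

Call:
step_arm(targets="0 0 0 0;0 0 0 0;0 0 0 0;0 0 -50 0;0 0 -100 0;0 0 -150 0;0 0 -150 0", gripper=0.75)

```text
t: 18.2
tcp_pos: [0.6109, 0.0997, 0.1696]
tool_rot: [0.001, 1.0, -0.0, 0.009]
force: [0.6, 0.7, 0.4]
finger_gap: 0.248
gripper_force: 0.0
```

```bash
python3 look.py w9.png tray hopper_mouth
```

```text
t 18.2 tcp [0.6109 0.0997 0.1696] x [-1.     0.002 -0.017] z [ 0.017 -0.    -1.   ] gap 0.2477311899595416 F [0.6 0.7 0.4]
tray 0.77 [246. 159.] [0.605 0.092 0.003]
hopper_mouth 0.73 [245. 236.] [0.642 0.094 0.13 ]
hopper_mouth 0.5 [ 54. 168.] [ 0.58  -0.077  0.13 ]
```

Call:
step_arm(targets="200 112 60 46;200 112 60 46;200 112 60 46;200 112 60 46;200 112 60 46;200 112 100 46;200 112 140 46;200 112 170 46;200 112 190 46;200 112 199 46;200 112 199 46;200 112 199 46", gripper=0.5)

```text
t: 19.55
tcp_pos: [0.4043, 0.2119, -0.0383]
tool_rot: [0.392, 0.92, -0.001, -0.001]
force: [-0.1, -0.1, 0.1]
finger_gap: 0.499
gripper_force: 0.0
```

Call:
step_arm(targets="0 0 0 0;0 0 0 0;0 0 0 0;0 0 0 0;0 0 0 0;0 0 -40 0;0 0 -90 0;0 0 -120 0;0 0 -120 0", gripper=1)

```text
t: 20.45
tcp_pos: [0.4081, 0.213, 0.0856]
tool_rot: [0.392, 0.92, 0.003, 0.003]
force: [0.3, 0.3, -0.4]
finger_gap: 0.113
gripper_force: 48.9
```

Call:
step_arm(targets="-231 57 0 -46;-231 57 0 -46;-231 57 0 -46;-231 57 0 -46;-231 57 0 -46;-231 57 0 -46;-231 57 0 -46;-231 57 40 -46;-231 57 65 -46;-231 57 70 -46;-231 57 70 -46")

```text
t: 21.55
tcp_pos: [0.6043, 0.0857, 0.0107]
tool_rot: [0.001, 1.0, 0.0, -0.002]
force: [-0.7, -1.1, 0.3]
finger_gap: 0.114
gripper_force: 48.9
```

Call:
step_arm(targets="0 0 0 0;0 0 0 0;0 0 0 0;0 0 -50 0;0 0 -100 0;0 0 -150 0;70 0 -150 0;70 0 -150 0;70 0 -150 0;70 0 -150 0", gripper=0.7)

```text
t: 22.55
tcp_pos: [0.5374, 0.0852, 0.1634]
tool_rot: [0.001, 1.0, -0.0, 0.002]
force: [-0.1, 0.3, 0.3]
finger_gap: 0.296
gripper_force: 0.0
```

```bash
python3 look.py w10.png tray tray_handle tray_lip hopper_mouth stamp stamp_grip stamp_stand tally_mark tray_mat
```

```text
t 22.55 tcp [0.5374 0.0852 0.1634] x [-1.     0.003 -0.003] z [ 0.003 -0.    -1.   ] gap 0.29615136781269524 F [-0.1  0.3  0.3]
tray 0.71 [258. 221.] [0.606 0.092 0.003]
tray_handle 0.89 [262. 297.] [0.67  0.095 0.075]
tray_handle 0.5 [258. 219.] [0.572 0.091 0.075]
tray_lip 0.67 [256. 172.] [0.54  0.09  0.015]
hopper_mouth 0.6 [  9. 263.] [ 0.61 -0.19  0.13]
stamp 0.61 [497. 134.] [0.479 0.441 0.008]
stamp_grip 0.6 [258. 218.] [0.573 0.091 0.072]
stamp_grip 0.58 [258. 171.] [0.525 0.09  0.072]
stamp_grip 0.57 [ 10. 266.] [ 0.657 -0.268  0.072]
stamp_stand 0.86 [491. 136.] [0.484 0.437 0.   ]
tally_mark 0.66 [426. 122.] [0.474 0.287 0.035]
tally_mark 0.42 [258. 220.] [0.591 0.091 0.035]
```

View pics/w10.png

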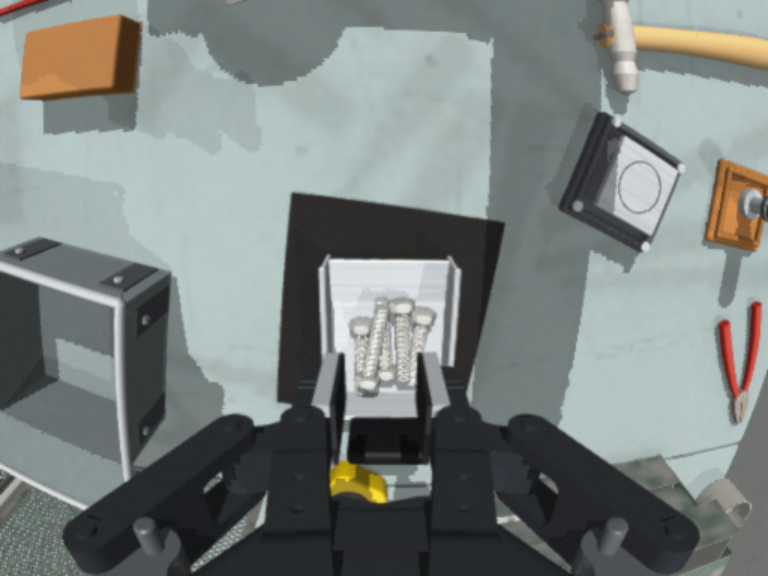

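All five bolts are in the tray, around (390,340). I'm checking round the hopper for a hidden stray and measuring the hopper.

Call:
step_arm(targets="0 0 -100 0;0 0 -150 0;-50 -220 -150 0;-50 -220 -150 0;-50 -220 -150 0;-50 -220 -150 0;-50 -220 -150 0;-50 -220 -150 0;-50 -220 -150 0", gripper=0)

```text
t: 23.95
tcp_pos: [0.5855, -0.1352, 0.3117]
tool_rot: [0.002, 1.0, 0.001, -0.0]
force: [-0.7, 0.6, -0.5]
finger_gap: 0.998
gripper_force: 0.0
```

```bash
python3 look.py w11.png hopper_mouth bolt_3_mid tape_measure
```

```text
t 23.95 tcp [ 0.5855 -0.1352  0.3117] x [-1.     0.004  0.001] z [-0.001  0.001 -1.   ] gap 0.9983485483274177 F [-0.7  0.6 -0.5]
hopper_mouth 0.83 [212. 181.] [ 0.607 -0.187  0.13 ]
bolt_3_mid 0.23 [230.  14.] [ 0.362 -0.17   0.008]
tape_measure 0.77 [350. 251.] [ 0.787  0.055 -0.   ]
```

View pics/w11.png

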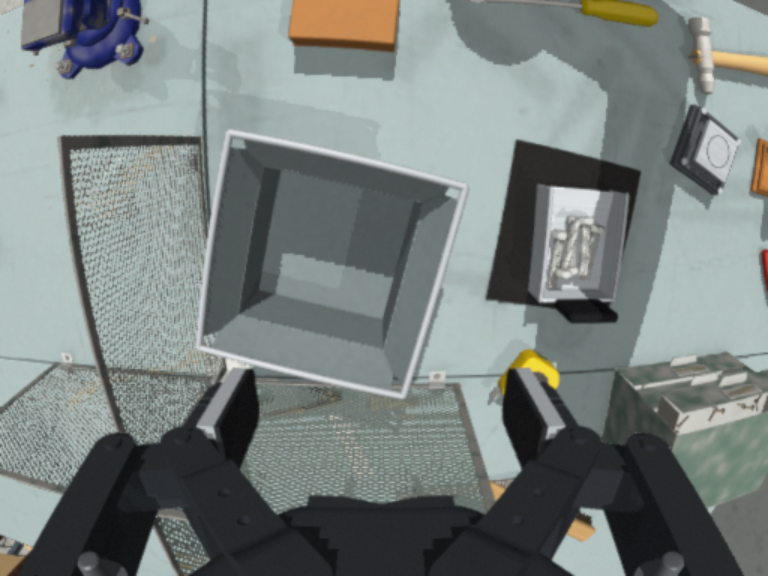

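The hopper centre is near (320,270) and there are no further strays. Next I take the tray handle across its 60 mm width, so the tray can pivot in the grip.

Call:
step_arm(targets="-84 230 100 0;-84 230 150 0;-84 230 150 0;-84 230 150 0;-84 230 150 0;-84 230 150 0;-84 230 150 0;-84 230 200 0;-84 230 200 0;-84 230 200 0")

```text
t: 25.15
tcp_pos: [0.6693, 0.0948, 0.112]
tool_rot: [0.001, 1.0, -0.0, -0.001]
force: [0.0, -0.6, 1.8]
finger_gap: 0.996
gripper_force: 0.0
```

```bash
python3 - <<'E'
from h import *
import json
c=manip.get_calibration("wrist")
# corners of mat and hopper rim from w11, pose of that moment
st=dict(tcp_pos=np.array([.5855,-.1352,.3117]),tool_rot=np.array([.002,1,.001,0]))
M=[at("wrist",np.array(p)/1.5,.003,st)[:2] for p in((516,141),(640,173),(487,300))]
print("mat",np.round(M,3),"centre",np.round((M[1]+M[2])/2,3))
H=[at("wrist",np.array(p)/1.5,.134,st)[:2] for p in((230,133),(467,187),(404,396),(199,347))]
print("hopper",np.round(H,3),np.mean(H,0))
E
python3 look.py w12.png tray_handle
```

```text
mat [[ 0.493  0.018]
 [ 0.518  0.185]
 [ 0.679 -0.007]] centre [0.599 0.089]
hopper [[ 0.488 -0.256]
 [ 0.536 -0.063]
 [ 0.728 -0.112]
 [ 0.679 -0.304]] [ 0.60758459 -0.18375269]
t 25.15 tcp [0.6693 0.0948 0.112 ] x [-1.     0.002  0.003] z [-0.003 -0.    -1.   ] gap 0.9961287864046462 F [ 0.  -0.6  1.8]
tray_handle 0.79 [250. 205.] [0.67  0.093 0.075]
tray_handle 0.58 [442.   6.] [0.497 0.254 0.075]
```

View pics/w12.png

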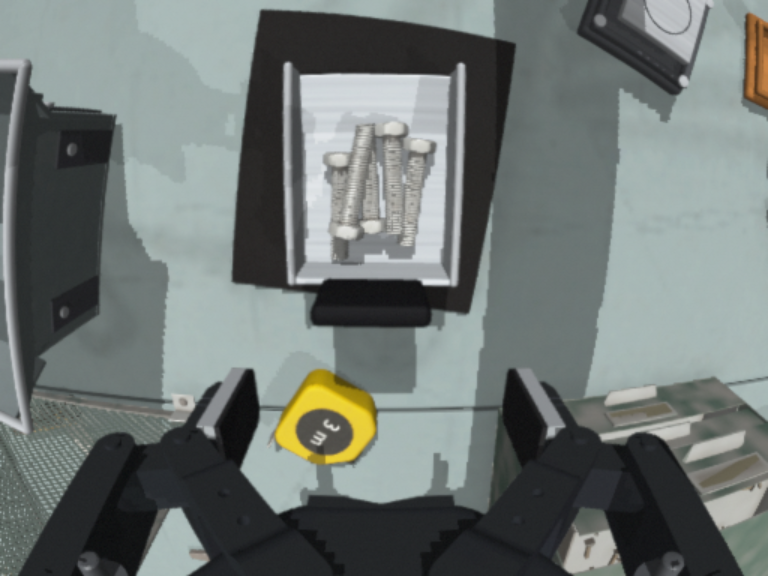

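The handle is at (372,303), centred between the open fingers, with all five bolts in the tray.

Call:
step_arm(targets="0 -2 40 0;0 -2 70 0;0 -2 90 0;0 -2 102 0;0 -2 102 0;0 -2 102 0")

```text
t: 25.85
tcp_pos: [0.672, 0.0926, 0.0121]
tool_rot: [0.001, 1.0, -0.0, 0.002]
force: [0.5, 0.3, 0.3]
finger_gap: 0.999
gripper_force: 0.0
```

Call:
step_arm(targets="0 0 0 0;0 0 0 0;0 0 0 0;0 0 0 0;0 0 0 0;0 0 0 0", gripper=1, squeeze=120)

```text
t: 26.45
tcp_pos: [0.673, 0.0922, 0.0128]
tool_rot: [0.001, 1.0, -0.001, 0.003]
force: [1.9, -0.9, 5.7]
finger_gap: 0.685
gripper_force: 129.6
```

Call:
step_arm(targets="0 0 -3 0;0 0 -6 0;0 0 -10 0;0 0 -15 0;0 0 -15 0")

```text
t: 26.95
tcp_pos: [0.6707, 0.0931, 0.0256]
tool_rot: [0.001, 1.0, 0.0, 0.0]
force: [0.5, -0.5, -6.6]
finger_gap: 0.684
gripper_force: 129.4
```

```bash
python3 - <<'E'
from h import *
st=manip.sense();print(st["force"],st["ft_torque"],st["finger_gap"],st["gripper_force"])
snap("side","side3.png");b=cv2.imread("pics/side3.png")
cv2.imwrite("pics/s3.png",cv2.resize(b[130:280,220:400],None,fx=4,fy=4,interpolation=cv2.INTER_CUBIC))
E
```

```text
[ 0.45237335 -0.47611673 -6.5703573 ] [-0.02152512 -0.35693168  0.01142729] 0.6835152006665526 129.36231136322021
```

View pics/s3.png

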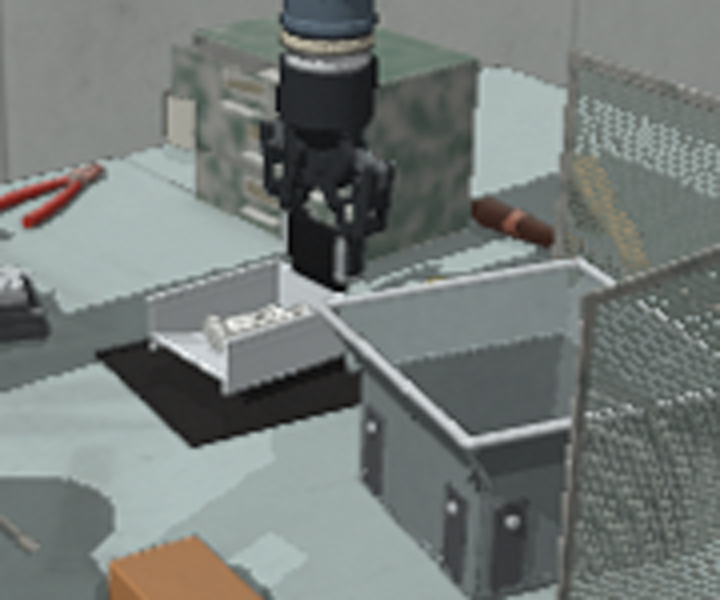

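The tray hangs level at (270,320) with its full weight (6.6 N) held. Lifting gently and carrying it over the hopper.

Call:
step_arm(targets="0 0 -5 0;0 0 -15 0;0 0 -30 0;0 0 -50 0;0 0 -72 0;0 0 -95 0;0 0 -118 0;0 0 -140 0;0 0 -158 0;0 0 -170 0;0 0 -177 0;0 0 -180 0")

```text
t: 28.2
tcp_pos: [0.6704, 0.0929, 0.2061]
tool_rot: [0.001, 1.0, -0.0, 0.0]
force: [0.1, 0.6, -7.3]
finger_gap: 0.682
gripper_force: 129.6
```

Call:
step_arm(targets="0 -6 0 0;2 -18 0 0;4 -35 0 0;6 -57 0 0;8 -81 0 0;10 -106 0 0;12 -131 0 0;14 -156 0 0;16 -181 0 0;18 -206 0 0;20 -230 0 0;21 -247 0 0")

```text
t: 29.4
tcp_pos: [0.6476, -0.1574, 0.2045]
tool_rot: [0.002, 1.0, -0.0, -0.001]
force: [-0.2, 1.1, -6.0]
finger_gap: 0.684
gripper_force: 129.7
```

Call:
step_arm(targets="1 -14 0 0;2 -24 0 0;3 -30 0 0;3 -31 0 0;3 -31 0 0;3 -31 0 0;3 -31 0 0")

```text
t: 30.1
tcp_pos: [0.6458, -0.1841, 0.2053]
tool_rot: [0.001, 1.0, 0.0, -0.0]
force: [-0.3, 0.7, -6.3]
finger_gap: 0.689
gripper_force: 129.7
```

```bash
python3 - <<'E'
from h import *
st=manip.sense();print(st["tcp_pos"],st["force"],st["ft_torque"],st["finger_gap"],st["gripper_force"])
E
python3 look.py w14.png tray tray_lip:.22 tray_handle:.27 hopper_mouth
```

```text
[ 0.64581119 -0.18408628  0.2052686 ] [-0.34325705  0.72129067 -6.30410436] [ 0.03914921 -0.34995562 -0.00738143] 0.6885388278620554 129.6825885772705
t 30.1 tcp [ 0.6458 -0.1841  0.2053] x [-1.     0.001  0.   ] z [-0.  0. -1.] gap 0.6885388278620554 F [-0.3  0.7 -6.3]
tray 0.89 [252. 116.] [ 0.587 -0.185  0.003]
tray_lip 0.85 [249.  13.] [ 0.517 -0.185  0.22 ]
```

Call:
step_arm(targets="0 0 0 0;0 0 0 0;0 0 0 0;0 0 0 0", squeeze=45)

```text
t: 30.75
tcp_pos: [0.6457, -0.1851, 0.2052]
tool_rot: [0.001, 1.0, -0.0, -0.0]
force: [0.5, -0.5, -7.4]
finger_gap: 0.687
gripper_force: 129.7
```

```bash
cat > tl.py <<'E'
from h import *
st=manip.sense();print(st["t"],st["tcp_pos"],st["force"].round(1),st["ft_torque"].round(2),st["finger_gap"],st["gripper_force"])
im=manip.snapshot("wrist")
for q in("tray_lip","tray","tray_handle"):
    for d in manip.mark_of("wrist",q)[:2]: print(q,round(d["p"],2),np.round(d["position"]))
E
python3 tl.py
```

```text
30.75 [ 0.64570004 -0.18509999  0.20519413] [ 0.5 -0.5 -7.4] [-0.03 -0.32 -0.02] 0.6867715027468875 129.68084335327148
tray_lip 0.72 [248.  18.]
tray 0.95 [252. 118.]
tray_handle 0.91 [256. 273.]
```

Call:
step_arm(targets="0 0 0 0;0 0 0 0;0 0 0 0;0 0 0 0", gripper=1, squeeze=45)

```text
t: 31.35
tcp_pos: [0.6457, -0.185, 0.2052]
tool_rot: [0.001, 1.0, 0.0, -0.0]
force: [-0.3, 0.2, -6.2]
finger_gap: 0.683
gripper_force: 129.7
```

```bash
python3 tl.py
```

```text
31.35 [ 0.64569605 -0.18502539  0.20520573] [-0.3  0.2 -6.2] [ 0.01 -0.3   0.01] 0.6825715614640983 129.68141555786133
tray_lip 0.8 [248.  15.]
tray 0.63 [250. 117.]
tray 0.27 [249. 126.]
tray_handle 0.58 [256. 275.]
```

Call:
step_arm(targets="0 0 0 0;0 0 0 0;0 0 0 0", gripper=0.6, squeeze=25)

```text
t: 31.85
tcp_pos: [0.6457, -0.185, 0.2052]
tool_rot: [0.001, 1.0, -0.0, -0.0]
force: [-0.6, 0.2, -5.7]
finger_gap: 0.683
gripper_force: 129.7
```

```bash
python3 tl.py
```

```text
31.85 [ 0.64571776 -0.18503071  0.20521852] [-0.6  0.2 -5.7] [-0.01 -0.27 -0.  ] 0.6828250401549957 129.68106508255005
tray_lip 0.25 [273. 124.]
tray 0.58 [253. 119.]
tray_handle 0.65 [257. 269.]
tray_handle 0.22 [249. 125.]
```

Call:
step_arm(targets="0 0 0 0;0 0 0 0;0 0 0 0;0 0 0 0;0 0 0 0;0 0 0 0;0 0 0 0;0 0 0 0;0 0 0 0;0 0 0 0")

```text
t: 33.05
tcp_pos: [0.6457, -0.185, 0.2052]
tool_rot: [0.001, 1.0, 0.0, -0.0]
force: [-0.0, -0.2, -5.3]
finger_gap: 0.685
gripper_force: 129.7
```

```bash
python3 tl.py; python3 tl.py
```

```text
33.05 [ 0.64570627 -0.18503653  0.20522246] [-0.  -0.2 -5.3] [-0.05 -0.34 -0.  ] 0.6851814993508665 129.68217372894287
tray_lip 0.97 [250.  15.]
tray 0.97 [251. 118.]
tray_handle 0.59 [255. 270.]
33.25 [ 0.64571886 -0.18503729  0.20521029] [-0.4  0.1 -5.6] [-0.01 -0.32 -0.05] 0.6886302116552148 129.6818447113037
tray_lip 0.58 [248.  18.]
tray_lip 0.25 [254. 273.]
tray 0.82 [252. 120.]
```

Call:
step_arm(targets="0 0 0 0", gripper=0.34, squeeze=25)

```text
t: 33.55
tcp_pos: [0.6457, -0.185, 0.2052]
tool_rot: [0.001, 1.0, 0.0, -0.0]
force: [-0.0, 0.3, -6.8]
finger_gap: 0.685
gripper_force: 129.7
```

Call:
step_arm(targets="0 0 0 0", gripper=0.33)

```text
t: 33.65
tcp_pos: [0.6457, -0.185, 0.2052]
tool_rot: [0.001, 1.0, 0.0, -0.0]
force: [-0.7, -0.7, -6.5]
finger_gap: 0.681
gripper_force: 129.7
```

Call:
step_arm(targets="0 0 0 0", gripper=0.325)

```text
t: 33.75
tcp_pos: [0.6457, -0.185, 0.2052]
tool_rot: [0.001, 1.0, -0.0, -0.0]
force: [0.0, -0.2, -7.2]
finger_gap: 0.684
gripper_force: 129.7
```

The grip force stays latched once it has closed, so I'm carrying the tray back to the mat and taking it again with a lighter grip.

Call:
step_arm(targets="0 6 0 0;-2 18 0 0;-4 35 0 0;-6 57 0 0;-8 82 0 0;-10 107 0 0;-12 132 0 0;-14 157 0 0;-16 182 0 0;-18 207 0 0;-20 232 0 0;-22 254 0 0")

```text
t: 34.95
tcp_pos: [0.6678, 0.0723, 0.2053]
tool_rot: [0.0, 1.0, 0.0, -0.0]
force: [0.8, -0.1, -5.9]
finger_gap: 0.686
gripper_force: 129.6
```

Call:
step_arm(targets="-1 13 0 0;-2 20 0 0;-2 24 0 0;-2 24 10 0;-2 24 30 0;-2 24 55 0;-2 24 82 0;-2 24 110 0;-2 24 135 0;-2 24 155 0;-2 24 168 0;-2 24 174 0")

```text
t: 36.15
tcp_pos: [0.6695, 0.0919, 0.0293]
tool_rot: [0.002, 1.0, -0.0, -0.001]
force: [0.1, -0.5, -7.0]
finger_gap: 0.686
gripper_force: 129.7
```

Call:
step_arm(targets="0 0 5 0;0 0 10 0;0 0 15 0;0 0 19 0;0 0 21 0;0 0 21 0")

```text
t: 36.75
tcp_pos: [0.6711, 0.0929, 0.0128]
tool_rot: [0.001, 1.0, -0.0, 0.001]
force: [-3.2, 1.1, 3.5]
finger_gap: 0.687
gripper_force: 130.8
```

Call:
step_arm(targets="0 0 0 0;0 0 0 0;0 0 0 0", gripper=0.1, squeeze=30)

```text
t: 37.05
tcp_pos: [0.671, 0.0929, 0.0108]
tool_rot: [0.001, 1.0, -0.0, 0.001]
force: [0.1, -0.2, -1.0]
finger_gap: 0.899
gripper_force: 0.0
```

Call:
step_arm(targets="0 0 0 0;0 0 0 0;0 0 0 0;0 0 0 0;0 0 0 0;0 0 -4 0;0 0 -8 0;0 0 -12 0;0 0 -15 0;0 0 -15 0;0 0 -15 0", gripper=1)

```text
t: 38.15
tcp_pos: [0.6703, 0.0929, 0.0252]
tool_rot: [0.001, 1.0, -0.0, -0.0]
force: [0.5, 0.9, -7.1]
finger_gap: 0.699
gripper_force: 33.9
```

```bash
python3 tl.py; python3 tl.py
```

```text
38.15 [0.67034045 0.0928675  0.02516587] [ 0.5  0.9 -7.1] [-0.02 -0.36  0.02] 0.6992292862800432 33.86897563934326
tray_lip 0.93 [249.  17.]
tray_lip 0.53 [219. 153.]
tray 0.56 [254. 119.]
tray_handle 0.84 [257. 277.]
38.35 [0.67022568 0.09289784 0.02500604] [ 0.1 -0.2 -6.4] [ 0.   -0.35 -0.02] 0.697965787026735 33.86134743690491
tray_lip 0.75 [248.  20.]
tray 0.74 [253. 116.]
tray_handle 0.88 [254. 276.]
```

Call:
step_arm(targets="0 0 5 0;0 0 10 0;0 0 15 0;0 0 16 0;0 0 16 0")

```text
t: 39.05
tcp_pos: [0.6704, 0.0929, 0.0105]
tool_rot: [0.001, 1.0, -0.0, -0.0]
force: [-2.0, -0.7, 3.0]
finger_gap: 0.699
gripper_force: 34.7
```

Call:
step_arm(targets="0 0 0 0;0 0 0 0;0 0 0 0", gripper=0.1, squeeze=20)

```text
t: 39.35
tcp_pos: [0.6709, 0.0929, 0.0094]
tool_rot: [0.001, 1.0, -0.0, 0.0]
force: [-0.8, -0.7, -0.7]
finger_gap: 0.9
gripper_force: 0.0
```

Call:
step_arm(targets="0 0 0 0;0 0 0 0;0 0 0 0;0 0 0 0;0 0 0 0;0 0 -4 0;0 0 -8 0;0 0 -12 0;0 0 -16 0;0 0 -16 0;0 0 -16 0", gripper=1)

```text
t: 40.45
tcp_pos: [0.6704, 0.0929, 0.0253]
tool_rot: [0.001, 1.0, 0.0, 0.0]
force: [0.2, 0.1, -6.8]
finger_gap: 0.7
gripper_force: 23.3
```

```bash
python3 tl.py; python3 tl.py
```

```text
40.45 [0.67039644 0.09292665 0.0252794 ] [ 0.2  0.1 -6.8] [-0.03 -0.25  0.01] 0.6995904061192394 23.26983869075775
tray_lip 0.58 [253.  31.]
tray 0.61 [255. 131.]
tray_handle 0.82 [258. 276.]
40.65 [0.67015108 0.09291083 0.02495499] [-0.8  0.3 -5.7] [ 0.02 -0.26  0.06] 0.6967753378085826 23.261103630065918
tray_lip 0.91 [251.  30.]
tray_lip 0.34 [254. 131.]
tray 0.95 [253. 131.]
tray_handle 0.82 [254. 276.]
```

Call:
step_arm(targets="0 0 5 0;0 0 10 0;0 0 15 0;0 0 17 0;0 0 17 0")

```text
t: 41.35
tcp_pos: [0.6749, 0.0926, 0.0102]
tool_rot: [0.001, 1.0, -0.0, 0.005]
force: [5.6, 0.5, 1.3]
finger_gap: 0.702
gripper_force: 24.0
```

Call:
step_arm(targets="0 0 0 0;0 0 0 0;0 0 0 0", gripper=0.1, squeeze=35)

```text
t: 41.65
tcp_pos: [0.6697, 0.093, 0.0082]
tool_rot: [0.001, 1.0, 0.0, -0.001]
force: [0.3, 0.1, -0.0]
finger_gap: 0.898
gripper_force: 0.0
```

Call:
step_arm(targets="0 0 0 0;0 0 0 0;0 0 0 0;0 0 0 0;0 0 0 0;0 0 -2 0;0 0 -5 0;0 0 -9 0;0 0 -13 0;0 0 -16 0;0 0 -16 0", gripper=1)

```text
t: 42.75
tcp_pos: [0.671, 0.0929, 0.0248]
tool_rot: [0.001, 1.0, 0.0, 0.001]
force: [-0.0, 0.6, -7.2]
finger_gap: 0.693
gripper_force: 39.2
```

```bash
python3 tl.py
```

```text
42.75 [0.67095064 0.09294757 0.02484835] [-0.   0.6 -7.2] [ 0.01 -0.3  -0.  ] 0.6933872106386945 39.16558027267456
tray_lip 0.92 [253.  24.]
tray 0.89 [252. 130.]
tray 0.33 [251. 138.]
tray_handle 0.82 [258. 287.]
```

Call:
step_arm(targets="0 0 -3 0;0 0 -9 0;0 0 -18 0;0 0 -30 0;0 0 -45 0;0 0 -60 0;0 0 -75 0;0 0 -90 0;0 0 -105 0;0 0 -120 0;0 0 -135 0;0 0 -150 0")

```text
t: 44.15
tcp_pos: [0.6703, 0.0929, 0.1754]
tool_rot: [0.001, 1.0, -0.0, -0.0]
force: [-0.1, 1.1, -6.2]
finger_gap: 0.7
gripper_force: 39.4
```

Call:
step_arm(targets="0 0 -12 0;0 0 -21 0;0 0 -27 0;0 0 -30 0;0 -3 -30 0;0 -10 -30 0;2 -22 -30 0;3 -38 -30 0;5 -57 -30 0;7 -78 -30 0;9 -100 -30 0;11 -122 -30 0")

```text
t: 45.35
tcp_pos: [0.6586, -0.0318, 0.2042]
tool_rot: [0.002, 1.0, -0.0, -0.0]
force: [-0.2, -1.1, -7.3]
finger_gap: 0.697
gripper_force: 39.4
```

```bash
python3 tl.py
```

```text
45.35 [ 0.65864269 -0.03178775  0.20418094] [-0.2 -1.1 -7.3] [-0.   -0.35  0.03] 0.6970829801924922 39.40877616405487
tray_lip 0.93 [253.  25.]
tray 0.91 [252. 128.]
tray_handle 0.94 [255. 289.]
```

Holding level. On to the hopper.

Call:
step_arm(targets="2 -22 0 0;4 -44 0 0;6 -66 0 0;8 -88 0 0;10 -108 0 0;11 -125 0 0;12 -138 0 0;13 -147 0 0;13 -153 0 0;13 -156 0 0;13 -156 0 0;13 -156 0 0")

```text
t: 46.75
tcp_pos: [0.6457, -0.1842, 0.2041]
tool_rot: [0.001, 1.0, 0.0, -0.0]
force: [-0.3, 0.0, -5.7]
finger_gap: 0.698
gripper_force: 40.2
```

Call:
step_arm(targets="0 0 -50 0;0 0 -50 0;0 0 -25 0;0 0 0 0;0 0 -50 0;0 0 -50 0;0 0 -50 0")

```text
t: 47.45
tcp_pos: [0.6473, -0.1854, 0.2556]
tool_rot: [0.001, 1.0, -0.001, 0.002]
force: [0.1, -0.7, -6.7]
finger_gap: 0.698
gripper_force: 44.9
```

```bash
python3 tl.py
```

```text
47.45 [ 0.64731765 -0.18536209  0.25555186] [ 0.1 -0.7 -6.7] [-0.   -0.18  0.02] 0.6976532339910406 44.932013154029846
tray_lip 0.75 [285. 150.]
tray_lip 0.73 [251.  80.]
tray 0.71 [254. 170.]
tray_handle 0.84 [256. 284.]
```

The tray has tipped about 27° and still carries its full load. More jerks to pour.

Call:
step_arm(targets="0 0 25 0;0 0 50 0;0 0 50 0;0 0 0 0;0 0 0 0;0 0 30 0;0 0 60 0;0 0 60 0;0 0 10 0;0 0 10 0;0 0 30 0;0 0 30 0")

```text
t: 48.85
tcp_pos: [0.6447, -0.1846, 0.2235]
tool_rot: [0.001, 1.0, 0.001, -0.001]
force: [-2.5, 0.8, -8.2]
finger_gap: 0.694
gripper_force: 45.0
```

```bash
python3 tl.py
```

```text
48.85 [ 0.64467218 -0.1845552   0.22354575] [-2.5  0.8 -8.2] [ 0.06 -0.    0.01] 0.6938551804846163 44.96416926383972
tray_lip 0.66 [250.  95.]
tray 0.9 [253. 183.]
tray 0.54 [255. 111.]
tray_handle 0.98 [255. 286.]
```

Call:
step_arm(targets="0 0 0 0;0 0 0 0;0 0 0 0")

```text
t: 49.35
tcp_pos: [0.6459, -0.1851, 0.2245]
tool_rot: [0.001, 1.0, -0.0, 0.0]
force: [0.6, 0.2, -6.1]
finger_gap: 0.696
gripper_force: 45.0
```

```bash
cat >> tl.py <<'E'
c=manip.get_calibration("wrist");T=np.linalg.inv(np.array(c["tool_from_camera"]));f=192/np.tan(np.radians(c["fov_y"])/2)
s=[]
for th in range(0,91,10):
    a=np.radians(25.1+th); q=T@np.array([.141*np.cos(a),0,-.065+.141*np.sin(a),1]); s.append(round(c["cy"]+f*np.arctan2(q[1],q[2])))
print("lip row for tilt 0,10..90:",s)
E
python3 tl.py
```

```text
49.35 [ 0.64589741 -0.18511273  0.22452927] [ 0.6  0.2 -6.1] [ 0.01 -0.23  0.02] 0.6960589763300586 45.02350151538849
tray_lip 0.57 [250.  98.]
tray_lip 0.16 [233. 156.]
tray 0.63 [251. 183.]
tray_handle 0.67 [254. 287.]
tray_handle 0.26 [252. 179.]
lip row for tilt 0,10..90: [20, 46, 72, 98, 124, 150, 176, 202, 228, 254]
```

Call:
step_arm(targets="0 0 -50 0;0 0 -100 0;0 0 -50 0;0 0 0 0;0 0 -50 0;0 0 -100 0;0 0 -50 0;0 0 0 0;0 0 -50 0;0 0 -50 0;0 0 -40 0;0 0 -40 0")

```text
t: 50.75
tcp_pos: [0.6464, -0.1855, 0.265]
tool_rot: [0.001, 1.0, -0.001, 0.001]
force: [-0.6, -0.4, -2.7]
finger_gap: 0.696
gripper_force: 48.1
```

```bash
python3 tl.py
```

```text
50.75 [ 0.64644125 -0.18546042  0.26499824] [-0.6 -0.4 -2.7] [-0.    0.07 -0.02] 0.6955267868271894 48.103376626968384
tray_lip 0.66 [250. 154.]
tray_lip 0.62 [284. 146.]
tray 0.81 [254. 228.]
tray_handle 0.64 [252. 283.]
tray_handle 0.21 [252. 152.]
lip row for tilt 0,10..90: [20, 46, 72, 98, 124, 150, 176, 202, 228, 254]
```

The weight fell to about 2.7 N. I'm checking the tray and hopper with my last picture.

```bash
python3 - <<'E'
from h import *
F=[]
for i in range(4):
    F.append(manip.sense()["force"][2]); w=manip.snapshot("wrist")
print(F)
a=w[:,:,::-1]; s=manip.snapshot("scene")[:,:,::-1]; d=manip.snapshot("side")[:,:,::-1]
o=np.zeros((600,800,3),np.uint8)
o[:384,:512]=a
o[:384,512:800]=cv2.resize(s[200:344,260:368],(288,384),interpolation=cv2.INTER_CUBIC)
o[384:600,:400]=cv2.resize(d[140:248,230:430],(400,216),interpolation=cv2.INTER_CUBIC)
o[384:600,400:800]=cv2.resize(s[180:350,100:415],(400,216),interpolation=cv2.INTER_CUBIC)
cv2.imwrite("pics/fin.png",o)
E
```

```text
[np.float64(-2.1171094286349224), np.float64(-1.7278205319159858), np.float64(-2.348977403262225), np.float64(-2.443535544213132)]
```

View pics/fin.png

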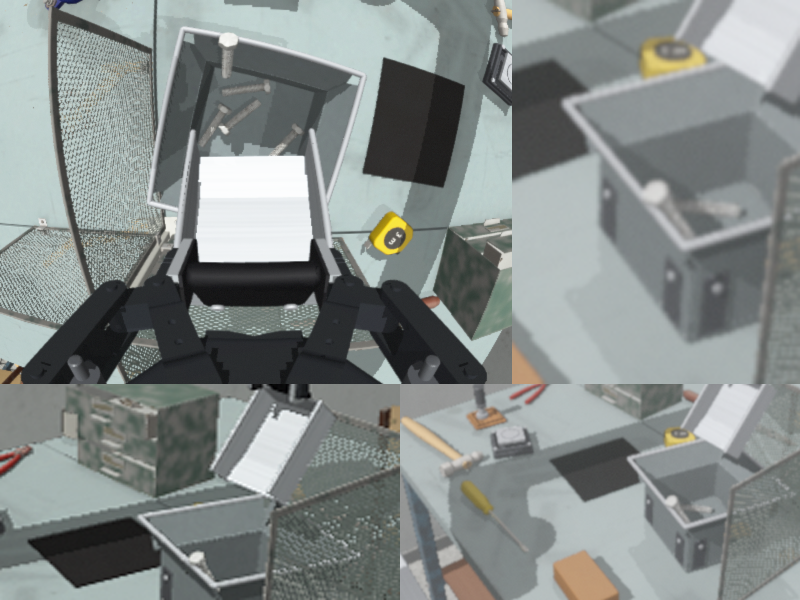

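The tray is empty. Four bolts lie on the hopper floor and one leans against its front wall, with its head at (228,40) and its tail at (226,77). I'm checking where that one lies.

```bash
python3 - <<'E'
from h import *
st=manip.sense(); c=np.array([.607,-.185]); a=np.radians(-14); 
u=np.array([np.cos(a),np.sin(a)]); v=np.array([-u[1],u[0]])
print(st["tcp_pos"])
for p,zs in(((228,40),(.07,.08,.09,.11,.13)),((226,77),(.012,.02,.04,.06,.08)),((228,120),(.012,))):
    for z in zs:
        d=at("wrist",p,z,st)[:2]-c; print(p,z,"hopper xy",np.round([d@u,d@v],3), np.round(d+c,3))
E
```

```text
[ 0.64579001 -0.185051    0.26439298]
(228, 40) 0.07 hopper xy [-0.106 -0.057] [ 0.49  -0.215]
(228, 40) 0.08 hopper xy [-0.105 -0.056] [ 0.492 -0.214]
(228, 40) 0.09 hopper xy [-0.103 -0.054] [ 0.494 -0.213]
(228, 40) 0.11 hopper xy [-0.099 -0.052] [ 0.498 -0.211]
(228, 40) 0.13 hopper xy [-0.096 -0.049] [ 0.502 -0.21 ]
(226, 77) 0.012 hopper xy [-0.062 -0.054] [ 0.533 -0.223]
(226, 77) 0.02 hopper xy [-0.062 -0.053] [ 0.534 -0.222]
(226, 77) 0.04 hopper xy [-0.061 -0.051] [ 0.535 -0.22 ]
(226, 77) 0.06 hopper xy [-0.06  -0.049] [ 0.537 -0.218]
(226, 77) 0.08 hopper xy [-0.059 -0.047] [ 0.538 -0.216]
(228, 120) 0.012 hopper xy [-0.002 -0.037] [ 0.596 -0.22 ]
```

```bash
python3 - <<'E'
from h import *
o=cv2.imread("pics/fin.png")[:384,:512].astype(int)
o2=cv2.imread("pics/fin.png")[:384,512:800].astype(int)
w=manip.snapshot("wrist")[:,:,::-1]; s=manip.snapshot("scene")[:,:,::-1]
w2=manip.snapshot("wrist")[:,:,::-1]
cv2.imwrite("pics/now_w.png",w2);cv2.imwrite("pics/now_s.png",s)
s2=cv2.resize(s[200:344,260:368],(288,384),interpolation=cv2.INTER_CUBIC)
print(manip.sense()["t"])
for a,b,n in((w,o,"wrist"),(w2,o,"wrist2"),(s2,o2,"scene")):
    d=np.abs(a.astype(int)-b).sum(2); ys,xs=np.nonzero(d>60); print(n,len(xs),(xs.min(),xs.max(),ys.min(),ys.max()) if len(xs) else "")
for q in("bolt_3_mid",):
    for d in manip.masks_of("wrist",q): print(round(d["p"],2),np.round(d["position"]),d["pixels"].sum())
# enlarge text dump of brightness around the standing bolt
g=cv2.cvtColor(w2,cv2.COLOR_BGR2GRAY)[24:96:3,196:262:3]
for r in g: print(" ".join(f"{v:3d}" for v in r))
E
```

```text
51.4
wrist 11296 (np.int64(0), np.int64(511), np.int64(0), np.int64(381))
wrist2 13398 (np.int64(0), np.int64(511), np.int64(0), np.int64(382))
scene 9 (np.int64(196), np.int64(287), np.int64(33), np.int64(118))
173 177 183 187 187 188 188 194 201 204 205 205 203 204 205 206 206 206 206 206 207 205
174 178 182 186 186 187 189 186 188 189 188 190 188 196 203 206 207 206 208 208 207 205
236 236 227 215 199 183 188 186 188 189 187 187 188 187 188 190 192 203 204 207 207 205
140 159 181 200 219 230 240 233 211 210 236 233 223 191 188 190 189 189 191 189 190 190
 84  85  88  97 109 127 147 155 225 241 241 239 242 235 189 192 191 191 189 190 189 188
 84  82  84  84  84  79  75  77 241 241 242 241 239 240 177 235 238 224 206 193 191 189
 85  85  84  85  83  79  73  86 235 243 246 242 238 233 110 131 157 184 207 226 236 227
 85  85  84  84  83  84  82  81 122 183 250 238 202 144  85  84  85  86 109 125 147 177
 78  85  85  84  84  84  84  77  78 122 129 113 109  94  85  83  84  85  85  85  85  87
 74  81  83  85  84  84  83  78  74 136 153 138 111  84  84  83  84  85  85  85  85  84
 75  72 
[... 523 characters left out ...]
  90  88  60  58  50  97 110 107 162 147 129 106  98  76  68  66  66  66  66  71  86
 93  92  85  60  50  53 102 108 108 167 151 124 110 109 110 109 108 101  80  71  65  66
 90  91  68  59  51  59  94 107 108 126 130 103 107 107 108 106 105 108 108 108 103  89
 89  95  62  52  50  80  94  99 107 109 109 107 107 108 108 107 106 101 106  98  96  95
 91  95  60  50  51  89  95  98 107 107 107 105 106  97  93  94  97  95  95 102  97  96
 90  89  57  50  52  93  93  98  96  93  93  94  99  99 100 111 122 121 125 139 139 130
 89  63  50  50  53  95 102 106  94 128 134 132 129 142 137 134 127 133 125 122 117 109
 92  59  50  49  76 108 108 108  96 126 141 125 121 112 110 103 105 109 104 108 107 107
```

The hopper view is static, and that bolt's head overlaps the front rim. It hangs on the rim by its head, with its middle too high at about 0.108 m. I'll nudge its head inward with the lip of the still-tipped tray, pushing from outside just above the rim.

Call:
step_arm(targets="20 0 0 0;45 0 0 0;70 0 0 0;95 0 0 0;118 0 0 0;132 0 0 0;136 0 10 0;136 0 25 0;136 0 40 0;136 0 48 0;136 0 51 0;136 0 51 0")

```text
t: 52.65
tcp_pos: [0.5099, -0.1847, 0.2127]
tool_rot: [0.001, 1.0, 0.0, -0.0]
force: [-0.5, -0.4, -2.4]
finger_gap: 0.694
gripper_force: 48.1
```

```bash
python3 tl.py; python3 - <<'E'
from h import *
# lip corners in scene/side by net: check lip height
c={}
L=[]
for cam in("scene","side"):
    manip.snapshot(cam)
    for d in manip.mark_of(cam,"tray_lip")[:2]:
        o,v=ray(cam,d["position"]); v/=np.linalg.norm(v); print(cam,round(d["p"],2),np.round(d["position"]),"at x=.48:",np.round(o+v*(.476-o[0])/v[0],3))
E
```

```text
52.65 [ 0.50994182 -0.18468639  0.21273065] [-0.5 -0.4 -2.4] [-0.03 -0.02 -0.03] 0.6938970030433095 48.085976243019104
tray_lip 0.75 [251. 154.]
tray 0.95 [253. 226.]
tray_handle 0.64 [255. 283.]
lip row for tilt 0,10..90: [20, 46, 72, 98, 124, 150, 176, 202, 228, 254]
scene 0.79 [297. 269.] at x=.48: [ 0.476 -0.193  0.152]
side 0.72 [312. 226.] at x=.48: [ 0.476 -0.187  0.141]
```

Call:
step_arm(targets="-5 0 0 0;-10 0 0 0;-15 0 0 0;-20 0 0 0;-25 0 0 0")

```text
t: 53.55
tcp_pos: [0.5338, -0.1845, 0.2131]
tool_rot: [0.001, 1.0, 0.0, -0.002]
force: [-3.2, 0.5, 0.8]
finger_gap: 0.698
gripper_force: 48.6
```

Call:
step_arm(targets="-5 0 0 0;-10 0 0 0;-15 0 0 0;-20 0 0 0;-25 0 0 0;-30 0 0 0")

```text
t: 54.15
tcp_pos: [0.5656, -0.185, 0.2132]
tool_rot: [0.001, 1.0, -0.0, 0.0]
force: [0.5, 0.3, -2.6]
finger_gap: 0.695
gripper_force: 48.6
```

```bash
python3 - <<'E'
from h import *
print(manip.sense()["force"])
o=cv2.imread("pics/now_s.png").astype(int); s=manip.snapshot("scene")[:,:,::-1]; cv2.imwrite("pics/n2_s.png",s)
# head of hung bolt in scene: crop (655,190) -> pixel
x,y=260+ (655-512)*108/288,200+190*144/384; print(x,y)
x,y=int(x),int(y)
for im in(o,s.astype(int)):
    g=im.sum(2)//3
    for r in g[y-8:y+16,x-8:x+16:1]: print(" ".join(f"{v:3d}" for v in r))
    print()
E
```

```text
[ 0.5431536   0.26031092 -2.58417917]
313.625 271.25
100 102 100 100 100  99 103 100 104 106 108 109 111 111 112 111 111 110 109 109 110 112 110 111
107 101 103  99 100  98 100 100  99 100 102 106 109 110 111 110 111 112 110 111 111 110 110 110
121 104 102 101 100 100 100 100  99  99  98 102 104 107 109 111 111 111 111 110 112 110 109 108
149 117 103 101 101 102  99 102 104 105 106 104 102 103 105 108 109 111 110 110 111 109 109 109
175 145 114 102 100 104 112 126 135 140 139 125 109 102 102 104 106 108 109 110 109 109 107 107
192 174 139 111 105 120 150 172 182 187 184 168 139 113 102  99 101 104 106 109 110 107 109 108
194 190 166 131 122 153 184 199 206 208 206 196 170 133 106  98  99  99 102 105 107 109 110 110
184 194 185 161 156 182 203 210 213 214 213 207 185 146 112 100  98  99  99 101 102 106 108 108
167 187 194 190 192 203 211 213 214 215 215 210 191 154 117 101  98  98  99  99 100 103 107 109
148 174 191 200 208 212 214 215 215 216 216 210 191 156 124 108 101 100  97  98  98 100 102 110
135 152 178 196 206 211 214 216 216 215 212 202 180 152 131 114 102 101  98  97 100  99
[... 2861 characters left out ...]
 112 112 111 114 116 116 118
135 135 133 134 134 134 143 160 181 191 185 166 138 120 112 109 107 107 108 107 108 108 109 110
133 134 135 134 134 133 135 142 163 182 190 183 159 129 112 108 107 108 106 106 106 109 108 107
133 133 134 134 135 134 134 135 148 169 186 190 177 152 122 107 107 107 108 107 107 108 108 107
134 134 133 135 133 135 134 133 137 150 173 188 189 174 146 120 110 107 106 106 107 107 107 107
134 134 134 135 135 135 134 133 135 138 155 176 189 187 171 144 118 108 107 107 108 107 106 107
135 135 134 134 135 134 135 135 134 135 139 159 179 190 187 169 138 116 109 107 105 107 106 107
134 134 134 134 133 134 134 134 134 134 135 144 163 181 190 185 164 134 113 107 106 105 105 106
```

The rim line in the scene picture is now unbroken, so the bolt is off the rim. I'm going back to the earlier pose to compare.

Call:
step_arm(targets="-5 0 -15 0;-20 0 -35 0;-40 0 -51 0;-60 0 -51 0;-75 0 -51 0;-81 0 -51 0;-81 0 -51 0;-81 0 -51 0")

```text
t: 55.0
tcp_pos: [0.6448, -0.1849, 0.2637]
tool_rot: [0.001, 1.0, 0.0, -0.001]
force: [-0.3, 0.3, -2.8]
finger_gap: 0.693
gripper_force: 48.6
```

```bash
python3 tl.py; python3 - <<'E'
from h import *
a=cv2.imread("pics/now_w.png"); w=manip.snapshot("wrist")[:,:,::-1]; cv2.imwrite("pics/n3_w.png",w)
print("F",[manip.sense()["force"].round(1)])
def dump(im):
    g=cv2.cvtColor(np.ascontiguousarray(im),cv2.COLOR_BGR2GRAY)[26:160:4,160:370:5]
    for r in g: print("".join(" .:-=+*#%@"[min(9,v//26)] for v in r))
dump(a); print("-----"); dump(w)
for q in("bolt_3_mid",):
    for d in manip.masks_of("wrist",q): print(round(d["p"],2),np.round(d["position"]),d["pixels"].sum())
    for d in manip.recognise("wrist",q): print(round(d["p"],2),np.round(d["position"]))
E
```

```text
55.0 [ 0.64484408 -0.18485329  0.26370974] [-0.3  0.3 -2.8] [ 0.03  0.03 -0.04] 0.6928839350631424 48.607850074768066
tray_lip 0.76 [249. 144.]
tray 0.56 [252. 221.]
tray_handle 0.96 [256. 281.]
tray_handle 0.54 [417. 127.]
lip row for tilt 0,10..90: [20, 46, 72, 98, 124, 150, 176, 202, 228, 254]
F [array([-1.5,  0.1, -1.9])]
##***#***#################################
****%#%@@%################################
#***%**-=*#%%@@########%##################
#***#**-----@@@@@%########################
#****=*----:@@@%=*#@%#####################
#**#+-:-----=#*=---=+#%%##%########%######
***%---:----:+=--------+#%%%##############
#**%---::---:*+-----------+#%%######%#####
#**#:--::----*=-------------=+#%%#########
###+:---:::--*=----------------=*%%#######
###=:---:::::*=-------------------+#%#####
###-:----:.==+=:::------------------=*%%##
###::----:.==*===-::::-----------------*%#
###::----::-=+======-::::-------------*%+#
##*::----::-=====----==-::::----------###*
#*+:::--:.--=----====*==---:::-----:--==%#
##-:::--:.-=-==++====+=-------:::----===%#
##::::--:.============---------:::--====%
[... 1457 characters left out ...]
-:::---===##
*#:::--:..----==---------------:::-====+*#
**:::-::.:----=----=-----------::-=====#*#
**::::::.:--=-=---=+----------:::======###
*+:::::..---+==---=-----------:::======%##
*=:::::..----==-==------------::-======###
#-:::::.:--==+===-------------::======**##
#:::::*::--=+%%=--------------=*======####
#:::::#::-===-+------------=-:-#======%###
*:::::#:--+-++-------------+=:-#======####
+:::::#:-==--+-------------==:-#=====**###
=:::::*:-=-+=-------------=--:-#=====#*###
-::::-*:==-*+--=+--------=--::-#=====%####
:::::++:=-=**+*****+====**==---*+====#####
::::-*+:+@@@@@@@@@@@@@@@@@@@@@-+*===+*####
:::--#=:+@@@@@@@@@@@@@@@@@@@@@-=#===#**##*
::---#-:+@@@@@@@@@@@@@@@@@@@@@-=#===%****-
```

The rim is clear and all bolts are in the hopper, with the tray still tipped about 47°. Carrying the empty tray back over the mat.

Call:
step_arm(targets="0 10 0 0;5 30 0 0;12 55 0 0;20 85 0 0;30 115 0 0;40 145 0 0;50 175 0 0;60 205 0 0;68 235 0 0;75 258 0 0;80 272 0 0;80 275 0 0")

```text
t: 56.55
tcp_pos: [0.5649, 0.0926, 0.2645]
tool_rot: [-0.0, 1.0, 0.0, -0.0]
force: [-0.1, -0.4, -3.4]
finger_gap: 0.693
gripper_force: 48.6
```

Call:
step_arm(targets="0 0 20 0;0 0 50 0;0 0 80 0;0 0 110 0;0 0 140 0;0 0 160 0;0 0 172 0;0 0 178 0;0 0 180 0;0 0 180 0")

```text
t: 57.55
tcp_pos: [0.5672, 0.09, 0.0849]
tool_rot: [0.001, 1.0, -0.0, 0.001]
force: [0.6, 0.3, -2.7]
finger_gap: 0.694
gripper_force: 48.5
```

```bash
python3 tl.py
```

```text
57.55 [0.56723416 0.08998344 0.08489668] [ 0.6  0.3 -2.7] [ 0.   -0.05  0.02] 0.6936735125139677 48.530720472335815
tray_lip 0.84 [251. 149.]
tray 0.9 [254. 222.]
tray 0.23 [19. 10.]
tray_handle 0.85 [256. 282.]
lip row for tilt 0,10..90: [20, 46, 72, 98, 124, 150, 176, 202, 228, 254]
```

Call:
step_arm(targets="-1 0 8 0;-2 0 12 0;-13 0 17 0;-20 0 20 0;-27 0 23 0;-33 0 27 0;-39 0 30 0;-39 0 30 0")

```text
t: 58.55
tcp_pos: [0.6155, 0.0895, 0.0598]
tool_rot: [0.001, 1.0, -0.0, 0.01]
force: [6.2, -0.6, 14.4]
finger_gap: 0.7
gripper_force: 53.9
```

```bash
python3 tl.py
```

```text
58.55 [0.61550536 0.08953494 0.05975809] [ 6.2 -0.6 14.4] [ 0.02 -0.52  0.04] 0.6996869229217404 53.90649139881134
tray_lip 0.95 [252.  94.]
tray 0.55 [255. 178.]
tray_handle 0.64 [257. 286.]
lip row for tilt 0,10..90: [20, 46, 72, 98, 124, 150, 176, 202, 228, 254]
```

Call:
step_arm(targets="-12 0 2 0;-22 0 7 0;-30 0 12 0;-38 0 18 0;-45 0 25 0;-51 0 32 0;-56 0 38 0;-58 0 42 0;-59 0 44 0;-59 0 44 0")

```text
t: 59.75
tcp_pos: [0.6628, 0.0899, 0.0114]
tool_rot: [0.001, 1.0, -0.0, -0.002]
force: [-6.4, -1.2, 12.9]
finger_gap: 0.697
gripper_force: 53.1
```

```bash
python3 tl.py
```

```text
59.75 [0.66284624 0.08994214 0.01140059] [-6.4 -1.2 12.9] [-0.18  1.3   0.08] 0.6971553407907164 53.14139127731323
tray_lip 0.84 [251.  24.]
tray 0.6 [252. 124.]
lip row for tilt 0,10..90: [20, 46, 72, 98, 124, 150, 176, 202, 228, 254]
```

Call:
step_arm(targets="0 0 0 0;0 0 0 0;0 0 0 0;0 0 0 0", gripper=0)

```text
t: 60.35
tcp_pos: [0.6646, 0.09, 0.0098]
tool_rot: [0.001, 1.0, 0.0, 0.0]
force: [-0.0, 0.4, 0.0]
finger_gap: 1.0
gripper_force: 0.0
```

Call:
step_arm(targets="0 0 -20 0;0 0 -50 0;0 0 -100 0;0 0 -150 0;60 0 -200 0;110 0 -200 0;110 0 -200 0;110 0 -200 0")

```text
t: 61.15
tcp_pos: [0.5513, 0.0907, 0.2115]
tool_rot: [0.001, 1.0, 0.0, -0.0]
force: [-0.0, 0.6, 0.6]
finger_gap: 1.001
gripper_force: 0.0
```

```bash
python3 look.py w20.png tray tray_handle tray_lip bolt_3_mid tray_mat stamp stamp_stand stamp_grip tally_mark
python3 - <<'E'
from h import *
w=manip.snapshot("wrist")
m=manip.masks_of("wrist","tray_mat")
for d in m[:2]: print("mat",d["p"],d["position"],d["pixels"].sum())
E
```

```text
t 61.15 tcp [0.5513 0.0907 0.2115] x [-1.     0.002  0.001] z [-0.001  0.    -1.   ] gap 1.0008109843330517 F [-0.   0.6  0.6]
tray 0.95 [253. 195.] [0.602 0.091 0.003]
tray 0.38 [ 61. 191.] [ 0.594 -0.216  0.003]
tray_handle 0.95 [256. 264.] [0.668 0.095 0.075]
tray_lip 0.73 [251. 151.] [0.538 0.088 0.015]
stamp 0.7 [476. 118.] [0.475 0.441 0.008]
stamp_stand 0.74 [470. 121.] [0.48  0.437 0.   ]
stamp_grip 0.95 [502. 125.] [0.477 0.44  0.072]
stamp_grip 0.45 [475. 120.] [0.476 0.382 0.072]
tally_mark 0.92 [406. 108.] [0.473 0.29  0.035]
mat 0.63 [243.0, 149.7] 7839
mat 0.3 [491.5, 121.5] 720
```

The tray is upright at (0.602, 0.091) against the mat's centre (0.599, 0.089). Next, the stamp.

Call:
step_arm(targets="60 350 20 0;60 350 20 0;60 350 20 0;60 350 20 0;60 350 20 0;60 350 20 0;60 350 20 0;60 350 20 0;60 350 20 0;60 350 20 0;60 350 20 0", gripper=0.3)

```text
t: 62.85
tcp_pos: [0.4959, 0.4386, 0.1903]
tool_rot: [0.002, 1.0, -0.0, -0.0]
force: [0.2, 0.6, 1.1]
finger_gap: 0.697
gripper_force: 0.0
```

```bash
cat > st.py <<'E'
from h import *
import sys
P={}
for i in range(3):
    st,_=snap("wrist")
    for q,z in(("stamp",.008),("stamp_grip",.072),("stamp_stand",0),("tally_mark",.035),("tally_base",0)):
        r=manip.mark_of("wrist",q)
        if r and r[0]["p"]>.4: P.setdefault(q,[]).append(at("wrist",r[0]["position"],z,st)[:2])
        if i==0 and r: print(q,round(r[0]["p"],2),np.round(r[0]["position"]))
print(st["t"],st["tcp_pos"].round(4))
for q in P: print(q,np.round(np.median(P[q],0),4),len(P[q]))
E
python3 st.py
```

```text
stamp 0.75 [257. 151.]
stamp_grip 0.58 [260. 163.]
stamp_stand 0.58 [254. 151.]
tally_mark 0.87 [126. 152.]
tally_base 0.92 [137. 150.]
63.45 [0.4953 0.4403 0.1902]
stamp [0.4828 0.4439] 3
stamp_grip [0.4794 0.4453] 3
stamp_stand [0.4819 0.4385] 3
tally_mark [0.4731 0.2853] 3
tally_base [0.4766 0.2851] 3
```

Call:
step_arm(targets="14 4 50 0;14 4 90 0;14 4 130 0;14 4 155 0;14 4 170 0;14 4 177 0;14 4 178 0;14 4 178 0")

```text
t: 64.55
tcp_pos: [0.4823, 0.445, 0.0134]
tool_rot: [0.001, 1.0, 0.001, 0.001]
force: [0.4, -0.4, -0.4]
finger_gap: 0.697
gripper_force: 0.0
```

Call:
step_arm(targets="0 0 0 0;0 0 0 0;0 0 0 0;0 0 0 0;0 0 0 0;0 0 0 0", gripper=1, squeeze=40)

```text
t: 65.15
tcp_pos: [0.482, 0.4447, 0.0134]
tool_rot: [0.001, 1.0, 0.0, 0.001]
force: [0.2, -1.1, 5.1]
finger_gap: 0.296
gripper_force: 40.7
```

```bash
python3 st.py; python3 -c "
from h import *
s=manip.sense();print(s['force'],s['finger_gap'])"
```

```text
stamp 0.85 [252. 216.]
stamp_grip 0.74 [253. 268.]
stamp_stand 0.59 [244. 217.]
tally_mark 0.64 [ 33. 223.]
tally_base 0.67 [ 58. 207.]
65.75 [0.482  0.4447 0.0134]
stamp [0.4796 0.4452] 3
stamp_grip [0.4803 0.4452] 3
stamp_stand [0.4833 0.4374] 3
tally_mark [0.4766 0.2863] 3
tally_base [0.4743 0.2854] 3
[-1.07712457 -1.09318221  6.20339833] 0.2946235056671565
```

Stamp gripped. Lifting it and moving over the pad.

Call:
step_arm(targets="0 0 -20 0;0 0 -50 0;0 0 -70 0;2 -30 -70 0;3 -60 -70 0;4 -90 -70 0;5 -120 -70 0;5 -145 -70 0;5 -159 -70 0;5 -159 -70 0;5 -159 -70 0")

```text
t: 67.15
tcp_pos: [0.4763, 0.286, 0.0822]
tool_rot: [0.002, 1.0, 0.0, 0.0]
force: [0.6, 0.9, -1.1]
finger_gap: 0.295
gripper_force: 40.2
```

```bash
cat > tm.py <<'E'
from h import *
P={}
for i in range(4):
    st,im=snap("wrist","tm.png")
    zt=st["tcp_pos"][2]
    # held stamp: face was at z .008 with TCP z .0134
    for q,z in(("tally_mark",.035),("tally_base",0),("stamp",zt-.0054),("stamp_grip",zt+.0586)):
        r=manip.mark_of("wrist",q)
        if r and r[0]["p"]>.3: P.setdefault(q,[]).append([*at("wrist",r[0]["position"],z,st)[:2],r[0]["p"],*r[0]["position"]])
print(st["t"],st["tcp_pos"].round(4),st["force"].round(1))
for q in P: print(q,np.round(P[q],3).tolist())
for cam in("scene","side"):
    manip.snapshot(cam)
    for q,z in(("tally_mark",.035),("stamp",zt-.0054)):
        r=manip.mark_of(cam,q)
        if r: print(cam,q,round(r[0]["p"],2),at(cam,r[0]["position"],z).round(3))
E
python3 tm.py
```

```text
67.9 [0.4759 0.2854 0.0822] [-0.2  1.2 -0.9]
tally_mark [[0.475, 0.286, 0.85, 252.5, 197.8], [0.474, 0.286, 0.65, 251.7, 196.8], [0.476, 0.287, 0.72, 253.0, 199.7], [0.475, 0.29, 0.93, 257.5, 198.7]]
tally_base [[0.475, 0.285, 0.58, 250.5, 185.7], [0.476, 0.286, 0.86, 251.9, 186.4], [0.475, 0.287, 0.95, 253.0, 186.4], [0.476, 0.285, 0.73, 251.8, 187.2]]
stamp [[0.474, 0.285, 0.66, 250.0, 215.9], [0.472, 0.287, 0.77, 253.0, 215.0], [0.473, 0.287, 0.81, 253.4, 216.1], [0.474, 0.284, 0.94, 249.6, 217.5]]
stamp_grip [[0.476, 0.287, 0.91, 252.7, 271.2], [0.472, 0.286, 0.88, 251.2, 265.4], [0.474, 0.287, 0.89, 253.7, 268.8], [0.473, 0.285, 0.61, 251.3, 267.0]]
scene tally_mark 0.68 [0.469 0.289 0.035]
scene stamp 0.69 [0.477 0.29  0.077]
side tally_mark 0.69 [0.488 0.313 0.035]
side stamp 0.62 [0.469 0.264 0.077]
```

Call:
step_arm(targets="-1.5 1 15 0;-1.5 1 28 0;-1.5 1 36 0;-1.5 1 39 0;-1.5 1 39 0;-1.5 1 39 0")

```text
t: 69.05
tcp_pos: [0.4776, 0.2865, 0.0434]
tool_rot: [0.001, 1.0, 0.0, 0.0]
force: [-0.3, 0.8, -0.0]
finger_gap: 0.294
gripper_force: 40.2
```

```bash
python3 tm.py
```

```text
69.8 [0.4774 0.2864 0.0432] [ 1.1 -0.7 -1.5]
tally_mark [[0.526, 0.108, 0.53, 53.3, 264.4]]
tally_base [[0.477, 0.286, 0.92, 251.0, 199.8], [0.478, 0.286, 0.81, 251.7, 201.3], [0.475, 0.285, 0.59, 250.2, 197.9], [0.474, 0.286, 0.84, 251.0, 197.2]]
stamp [[0.475, 0.286, 0.68, 251.6, 216.6], [0.476, 0.286, 0.57, 250.9, 218.0], [0.475, 0.288, 0.77, 254.5, 216.6], [0.475, 0.287, 0.86, 253.0, 217.0]]
stamp_grip [[0.475, 0.288, 0.7, 254.1, 267.3], [0.475, 0.287, 0.91, 252.2, 267.1], [0.476, 0.288, 0.95, 254.4, 269.3], [0.475, 0.288, 0.87, 254.7, 267.7]]
scene tally_mark 0.49 [0.473 0.283 0.035]
scene stamp 0.74 [0.49  0.304 0.038]
side tally_mark 0.66 [0.475 0.284 0.035]
side stamp 0.68 [0.484 0.274 0.038]
```

Stamp and ring are aligned within a millimetre or so. Descending in small steps.

Call:
step_arm(targets="0 0 1 0;0 0 2 0;0 0 3 0;0 0 4 0;0 0 4 0")

```text
t: 70.85
tcp_pos: [0.4774, 0.2864, 0.0392]
tool_rot: [0.001, 1.0, -0.0, -0.0]
force: [0.6, -0.2, 0.9]
finger_gap: 0.292
gripper_force: 40.2
```

Call:
step_arm(targets="0 0 1 0;0 0 2 0;0 0 2 0")

```text
t: 71.15
tcp_pos: [0.4775, 0.2864, 0.0373]
tool_rot: [0.001, 1.0, 0.0, 0.0]
force: [-0.8, 0.3, 2.0]
finger_gap: 0.294
gripper_force: 40.3
```

Call:
step_arm(targets="0 0 1 0;0 0 2 0;0 0 3 0;0 0 3 0;0 0 3 0")

```text
t: 71.65
tcp_pos: [0.4775, 0.2864, 0.0345]
tool_rot: [0.001, 1.0, 0.0, 0.0]
force: [-2.9, -1.0, 6.5]
finger_gap: 0.294
gripper_force: 40.6
```

```bash
python3 - <<'E'
from h import *
F=[]
for i in range(8):
    s=manip.sense(); F.append(s["force"]); manip.snapshot("wrist")
print(np.mean(F,0).round(2),s["tcp_pos"].round(4))
E
```

```text
[-1.34 -0.8   5.41] [0.4775 0.2864 0.0345]
```

About 6.7 N of press, so roughly 5 mm. Holding, then lifting straight off.

Call:
step_arm(targets="0 0 0 0;0 0 0 0;0 0 0 0;0 0 0 0;0 0 0 0;0 0 0 0;0 0 0 0;0 0 0 0;0 0 0 0;0 0 0 0")

```text
t: 73.05
tcp_pos: [0.4775, 0.2864, 0.0345]
tool_rot: [0.001, 1.0, 0.0, 0.0]
force: [-0.8, -1.6, 5.0]
finger_gap: 0.292
gripper_force: 40.6
```

Call:
step_arm(targets="0 0 -3 0;0 0 -6 0;0 0 -10 0;0 0 -16 0;0 0 -24 0;0 0 -24 0;0 0 -24 0;0 0 -40 0;0 0 -60 0;0 0 -75 0;0 0 -75 0")

```text
t: 74.15
tcp_pos: [0.4789, 0.287, 0.1109]
tool_rot: [0.001, 1.0, 0.001, 0.002]
force: [-0.6, 1.3, -1.3]
finger_gap: 0.293
gripper_force: 40.4
```

Call:
step_arm(targets="-2 30 0 0;-3 60 0 0;-4 90 0 0;-5 120 0 0;-5 143 0 0;-5 154 0 0;-5 154 0 0;-5 154 0 0")

```text
t: 74.95
tcp_pos: [0.4822, 0.4392, 0.1083]
tool_rot: [0.001, 1.0, -0.001, -0.001]
force: [0.4, 0.1, -1.3]
finger_gap: 0.29
gripper_force: 40.2
```

```bash
python3 - <<'E'
from h import *
for i in range(3):
    st,_=snap("wrist"); zt=st["tcp_pos"][2]
    for q,z in(("stamp_stand",0),("stamp",zt-.0054),("stamp_grip",zt+.0586)):
        r=manip.mark_of("wrist",q)
        if r: print(q,round(r[0]["p"],2),at("wrist",r[0]["position"],z,st).round(3))
print(st["t"],st["tcp_pos"])
E
```

```text
stamp_stand 0.95 [0.483 0.438 0.   ]
stamp 0.73 [0.481 0.44  0.103]
stamp_grip 0.77 [0.481 0.441 0.167]
stamp_stand 0.89 [0.484 0.441 0.   ]
stamp 0.8 [0.481 0.439 0.104]
stamp_grip 0.68 [0.48  0.439 0.168]
stamp 0.94 [0.482 0.44  0.104]
stamp_grip 0.6 [0.481 0.441 0.168]
75.35 [0.48303153 0.43988609 0.10940536]
```

Call:
step_arm(targets="-1 0 20 0;-1 0 45 0;-1 0 70 0;-1 0 85 0;-1 0 90 0;-1 0 93 0;-1 0 95 0;-1 0 96 0;-1 0 96 0;-1 0 96 0")

```text
t: 76.55
tcp_pos: [0.4842, 0.4406, 0.0139]
tool_rot: [0.001, 1.0, 0.0, 0.001]
force: [0.5, 0.5, -0.5]
finger_gap: 0.294
gripper_force: 40.2
```

Call:
step_arm(targets="0 0 0.5 0;0 0 1 0;0 0 1 0;0 0 1 0")

```text
t: 76.95
tcp_pos: [0.4843, 0.4406, 0.0134]
tool_rot: [0.001, 1.0, 0.0, 0.001]
force: [-1.2, -0.4, 5.4]
finger_gap: 0.293
gripper_force: 40.8
```

Contact with the stand (5.4 N). Releasing and lifting straight up.

Call:
step_arm(targets="0 0 0 0;0 0 0 0;0 0 0 0;0 0 0 0;0 0 0 0", gripper=0.3)

```text
t: 77.45
tcp_pos: [0.4837, 0.4403, 0.012]
tool_rot: [0.001, 1.0, -0.0, -0.0]
force: [-1.1, 0.5, -0.3]
finger_gap: 0.699
gripper_force: 0.0
```

Call:
step_arm(targets="0 0 -20 0;0 0 -50 0;0 0 -90 0;0 0 -130 0;0 0 -180 0;0 0 -180 0;0 0 -180 0")

```text
t: 78.15
tcp_pos: [0.4846, 0.4409, 0.1941]
tool_rot: [0.001, 1.0, 0.001, 0.002]
force: [-1.1, -0.3, -0.8]
finger_gap: 0.699
gripper_force: 0.0
```

```bash
python3 st.py; python3 - <<'E'
from h import *
for cam in("scene","side"):
    manip.snapshot(cam)
    for q,z in(("stamp",.008),("stamp_grip",.072),("stamp_stand",0),("tray",.003),("tape_measure",0),("sanding_block",0)):
        r=manip.mark_of(cam,q)
        if r: print(cam,q,round(r[0]["p"],2),np.round(r[0]["position"]),at(cam,r[0]["position"],z).round(3))
E
```

```text
stamp 0.8 [252. 161.]
stamp_grip 0.56 [252. 175.]
stamp_stand 0.66 [250. 162.]
78.75 [0.4838 0.4403 0.1919]
stamp [0.4827 0.4412] 3
stamp_grip [0.4837 0.4398] 3
stamp_stand [0.4855 0.4386] 3
tally_mark [0.4748 0.2892] 2
tally_base [0.4766 0.285 ] 2
scene stamp 0.48 [163. 203.] [0.484 0.46  0.008]
scene stamp_grip 0.71 [160. 185.] [0.487 0.466 0.072]
scene stamp_stand 0.72 [167. 207.] [0.49  0.444 0.   ]
scene tray 0.83 [262. 242.] [0.607 0.097 0.003]
scene tape_measure 0.66 [318. 224.] [0.796 0.072 0.   ]
scene sanding_block 0.94 [245. 345.] [ 0.358 -0.174  0.   ]
side stamp 0.57 [196. 194.] [0.476 0.429 0.008]
side stamp_grip 0.73 [193. 175.] [0.479 0.448 0.072]
side stamp_stand 0.7 [196. 196.] [0.479 0.434 0.   ]
side tray 0.96 [284. 220.] [0.611 0.096 0.003]
side sanding_block 0.91 [269. 290.] [ 0.358 -0.175  0.   ]
```

```bash
python3 -c "
from h import *
print(manip.sign_off())"
```

```text
the job is handed in; nothing more can be done
None
```

The job is handed in. No verdict came back, but by my checks all five bolts are in the hopper and the empty tray stands upright mid-mat. The pad got an estimated 5 mm press held for over a second, the stamp is back on its stand and the sanding block and tape measure show no real movement; one bolt first hung on the hopper rim, and I nudged it in with the still-tipped tray.

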